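Hold a radio case against a sprung stop

ROBOT

A 7-joint arm with a two-finger parallel gripper is mounted at the origin on the work surface. World frame = base frame: x ahead of the robot, y to its left, z up, the work surface at z = 0. Lengths are in m, angles in rad, forces in N, time in s.
With the tool pointing down it reaches from about 0.35 to 0.9 m from the base axis. Payload 19.9 kg.
Tool frame: the origin (TCP) lies on the centre line of the jaws, within the pads' length; the fingertips stand 14 mm ahead of it and the grasp point (between the pads) lies 5 mm behind it; z points along the fingers, y is the direction in which the jaws open and shut (so a half turn about z gives the same grasp; the last joint's range is limited). The gripper opens to 85 mm and grips with 20 to 120 N. Pads are 22 mm wide; open, the fingers measure 114 mm over their backs; the gripper's body (76 mm by 85 mm) begins 54 mm behind the grasp point. The pads swing forward as they close: fully open they stand 13 mm farther back than shut.
Start: joints at [-1.22, 0.417, -0.01, 1.614, 0.005, 1.111, -0.053], TCP at [0.239, 0.578, 0.245] pointing down, gripper open.
Joint ranges: [-2.81, 2.81], [-0.39, 2.02], [-1.27, 1.25], [0.06, 2.57], [-1.19, 4.33], [0.19, 2], [-2.82, 2.82]. Speed limits (rad/s): [1.89, 1.89, 2.39, 2.39, 3.01, 3.01, 3.01].

INTERFACE

Orientations are given as a unit quaternion [x, y, z, w].
In Python, from workcell import * gives the robot as it stands.
- The arm moves only by the tool servo_tool, never from a script. Its argument "steps" is a list of rows, each an object with "hand": the gripper's target within -1 to 1 (fully open at 1, half-way at 0, shut at -1); "slide": the shift along the tool's x, y, z in m, a list of three; "angular": the turn, a rotation vector about the tool's x, y, z in rad, a list of three. A call has 1 to 5 rows; each row is the pose to reach, as a shift and turn from the pose commanded when the call began, along the tool's axes at that moment; what a row does not reach only later rows make up. A row lasts 1/10 s, in which the tool goes at most 50 mm and 8.59 degrees, less where a joint would pass 70% of its speed; a pose out of reach is approached as far as the arm can. A call with a gripper value outside its range is refused whole. The fingers move at their own pace and stop on an object; "newtons" is the grip in N (left out, the last holds). Time passes only in rows, so rows that repeat a pose let the fingers close. It gives the time, the measured TCP pose, the force and the opening at its end, in the units of the state.
- state(): the state, without advancing time (a new reading comes with each control period).
- get_image(name): name is "side" or "top"; returns a dict with "pixels" (400x640x3 uint8, red, green, blue), "fx", "fy", "cx", "cy" (pixels), "k1" (the pictures are not rectified: a ray, as slopes to the right and down, at radius r is drawn at 1 + k1 r^2 times it, then the intrinsics apply), "extrinsics" (4x4, takes a point from world to camera coordinates). Camera axes: x right, y down, z forward; pixel columns grow to the right and rows downward; lengths in m; the calibration is good to about 2 mm. A picture is of the moment at which its call begins. There is no depth.
- sign_off(): hands the job in, once; it reports no verdict.
Trained networks look in a picture, given as the dict that the camera call returned (one of the last four; its "shot" number tells which), for a name from the list of things; names that differ only in an ending like _2 or _b are one class to them, and where a whole thing is asked for, a point or a joint stands for the part that bears it (a point fixed in the world has none). Each returns a list of dicts, best first, with "p" (0 to 1); they miss things now and then, are a little off and sometimes report something else, mostly with a low value. They report only what shows in the picture. A call takes as long as a camera call.
- search_frame(thing, picture): "bbox" ([centre column, centre row, width, height] in pixels, round what is visible of it).
The state is a dict: "t": time; "joints": joint angles; "joint_vel": joint speeds; "joint_torque": joint torques, N m; "ee_pos": TCP position; "tcp_rot": TCP orientation; "wrist_force": force on the tool from outside, world axes, zero at the start; "torque": the same for the moment, N m; "gripper_width": opening from 0.0 (shut) to 1.0 (fully open).
Only numpy, scipy, OpenCV 4.12 (cv2) and the standard library are available. Lean on these libraries where they do the work, as an engineer would, in place of code of your own. Each camera call takes 0.05 s, during which the arm holds its last target.

TASK

The sliding stop on the holding jig stands where I want it, but its clamp is loose: first tighten the clamp knob on top of it (clockwise) without shifting the stop. Then lay the grey radio case flat on the jig's bed, lengthwise, square and centred in front of the stop, press its end against the stop's sprung face until the face is pushed in about half-way, never to the bottom, and finish while still holding it there with that steady push, so that I can drive the screws. Leave the bottle, the screwdriver and the toy chassis alone.

Things in the scene. Friction and masses are not known exactly. Their poses are not given: they have to be found in the camera images.
- jig: holding jig, fixed to the table: flat plywood bed 300 x 110 x 14 mm. Origin on the table under the bed's centre; +x runs along the bed towards the stop, +y across it, z up; the bed's top is 14 mm above the origin. There are no side walls. A line along x through its centre is the middle line of the bed and of the stop
- stop: sliding stop on the bed: an aluminium block 60 x 60 mm, 36 mm high, that slides along the jig's x (about 3 N moves it while the clamp is loose; tightened, it bears more than 25 N). It carries the clamp knob on top and the sprung face in front. Origin on the bed's top, on the middle line, below the front plane of the sprung face when that is free; axes as the jig's. The block reaches from 26 to 86 mm in +x of the origin
- clamp_grip (a point): the clamp knob's grip, on the knob's upright axis, which stands on the centre of the block: a bar 42 mm long, 14 mm thick, 32 mm high standing on a round steel disc of radius 22 mm that turns with it, over a fixed collar of radius 28 mm; about 0.2 N m turns it; this point is 9 mm above the bar's middle and 7 mm below its top, 88 mm above the table. Its x axis runs along the bar (along the jig's x when the joint reads 0) and turns with the knob
- clamp (a joint): clamp knob angle in rad, grows clockwise seen from above: 0 fully loose, 1.5 its end stop; tight from about 1.15 on. It starts between 0 and 0.3
- face_center (a point): centre of the front of the sprung face, an aluminium plate 56 mm wide (across the jig), 32 mm high and 8 mm thick standing 2 mm above the bed in front of the block; the plate looks to the jig's -x. The point is 19 mm above the bed and moves with the plate
- face (a joint): how far the sprung face is pushed in towards the block (m): 0 free, 0.016 at the bottom; a spring of 900 N/m, so half-way (0.008) is about 7 N
- case: the grey radio case, a closed box 100 mm long (its x) x 54 mm wide (its y) x 38 mm high (its z), 0.15 to 0.3 kg, screws on its upper face; starts flat on the table beside the jig. Origin at its centre, 19 mm above its underside. Either end may go to the stop
- bottle: clear bottle, 62 mm across, 190 mm high, bystander; origin at the centre of its foot
- driver: yellow screwdriver, 200 mm long, lying, bystander; origin under its middle
- chassis: small toy chassis with four wheels, 110 x 76 mm, 38 mm high, bystander; origin under its middle

How it is judged:
By the outcome, as a careful person would: the job done as asked, in the order asked, and still so for the second after the job is handed in, while the arm keeps its last pose, push and grip.
It also fails if it takes over 64 s, if anything falls off the work surface, if the arm or the gripper's body presses on something with over 40 N, if the wrist force passes 120 N, or if a joint passes its speed limit or range.

## Working session

There is one attempt and no reset: what is moved stays moved. The work goes in short steps, Python scripts to look and compute and a tool call to move; the robot and the scene stay as the last step left them, time stands still between calls to the robot, and variables do not carry over. Pictures are saved under pics/ and viewed, and the job is handed in when it is done.

Besides the shell and the picture viewer there is one more tool, called by a JSON object that holds its "fn" and its "kwargs". servo_tool: Moves the arm, as the interface text tells. Its arguments: {"type":"object","properties":{"steps":{"type":"array","items":{"type":"object","properties":{"hand":{"type":"number"},"slide":{"type":"array","items":{"type":"number"}},"angular":{"type":"array","items":{"type":"number"}}}}},"newtons":{"type":"number"}},"required":["steps"]}

```bash
ls; mkdir -p pics; cat > h.py <<'E'
from workcell import *
import numpy as np, cv2
def save(im,name):
    cv2.imwrite('pics/'+name, cv2.cvtColor(np.asarray(im['pixels']),cv2.COLOR_RGB2BGR))
def ray(im,u,v):
    x=(u-im['cx'])/im['fx']; y=(v-im['cy'])/im['fy']
    rd=np.hypot(x,y); r=rd
    for _ in range(30): r=rd/(1+im['k1']*r*r)
    s=r/rd if rd>0 else 1
    d=np.array([x*s,y*s,1.])
    T=np.asarray(im['extrinsics']); R=T[:3,:3]; t=T[:3,3]
    return -R.T@t, R.T@d
def at_z(im,u,v,z):
    o,d=ray(im,u,v); return o+d*(z-o[2])/d[2]
def proj(im,p):
    T=np.asarray(im['extrinsics']); c=T[:3,:3]@np.asarray(p)+T[:3,3]
    x,y=c[0]/c[2],c[1]/c[2]; f=1+im['k1']*(x*x+y*y)
    return np.array([im['fx']*x*f+im['cx'],im['fy']*y*f+im['cy']])
E
python3 - <<'E'
from h import *
np.set_printoptions(precision=4,suppress=True)
print(state())
for n in('side','top'):
    im=get_image(n); save(im,n+'0.png'); print(n,im['fx'],im['fy'],im['cx'],im['cy'],im['k1'],im['extrinsics'])
    for t in('jig','stop','clamp_grip','face_center','case','bottle','driver','chassis'):
        print(t,[(np.round(d['bbox'],1),round(d['p'],2)) for d in search_frame(t,im)[:2]])
E
```

```text
pics
{'t': 0.0, 'joints': array([-1.2205,  0.4179, -0.0103,  1.6142,  0.0047,  1.1107, -0.053 ]), 'joint_vel': array([-0.001 ,  0.0004,  0.0008, -0.0009, -0.0007,  0.001 ,  0.0012]), 'joint_torque': array([  0.0004, -86.4464,   0.6793, -43.4876,   0.0191,   0.0078,
         0.    ]), 'ee_pos': array([0.2385, 0.5773, 0.2447]), 'tcp_rot': array([ 0.1946,  0.9809, -0.0006, -0.0001]), 'wrist_force': array([-0.2655,  0.9238, -0.0946]), 'torque': array([-0.0312,  0.0188,  0.026 ]), 'gripper_width': 1.0015450795500793}
side 491.2629362967362 491.2629362967362 319.3892029476878 200.739354080512 0.0374361632077766 [[ 0.6812 -0.732   0.0034 -0.4048]
 [-0.474  -0.4447 -0.76    0.4023]
 [ 0.5579  0.5161 -0.65    1.0325]
 [ 0.      0.      0.      1.    ]]
jig [(array([266.9, 235.1,  91.3,  81.6]), 0.68)]
stop [(array([252.9, 235.6,  35.9,  36.2]), 0.66)]
clamp_grip [(array([252.3, 231.2,  14.1,  21.7]), 0.47)]
face_center [(array([262.5, 229.2,  17.3,  10.3]), 0.5)]
case [(array([377.6, 298.9,  38.2,  42.9]), 0.56)]
bottle [(array([360.8, 182.6,  23.8,  58.6]), 0.83)]
driver [(array([439.9, 269.3,  54.1,  43.4]), 0.91)]
chassis [(array([206.3, 180.8,  42.8,  23.5]), 0.9)]
top 456.668399871693 456.668399871693 317.46309843641285 200.08949086166277 0.005283465913363206 [[-0.0151 -0.9998  0.013   0.0816]
 [-0.986   0.0128 -0.1663  0.6414]
 [ 0.1661 -0.0153 -0.986   1.2483]
 [ 0.      0.      0.      1.    ]]
jig [(array([295.4, 245.5,  58.3, 109. ]), 0.82)]
stop [(array([301.1, 267.2,  30.3,  34.3]), 0.92), (array([294.2, 243.4,  58.5, 108.5]), 0.31)]
clamp_grip [(array([301.1, 271.6,  16.3,  16.5]), 0.7)]
face_center [(array([297.9, 253.7,  16.5,   8.2]), 0.55)]
case [(array([426.4, 235.4,  25.5,  37.1]), 0.84)]
bottle [(array([335.4, 150.1,  21.9,  34.9]), 0.7)]
driver [(array([444.9, 172.5,   7.8,  64.6]), 0.53)]
chassis [(array([187.1, 240.8,  37.8,  32.6]), 0.64), (array([296.7, 246.8,  60.8, 110.4]), 0.41)]
```

```bash
python3 - <<'E'
import cv2
a=cv2.imread('pics/top0.png')[110:330,150:480]; cv2.imwrite('pics/top0c.png',cv2.resize(a,(792,528),interpolation=cv2.INTER_CUBIC))
a=cv2.imread('pics/side0.png')[140:340,180:480]; cv2.imwrite('pics/side0c.png',cv2.resize(a,(798,532),interpolation=cv2.INTER_CUBIC))
a=cv2.imread('pics/top0.png')[180:310,250:340]; cv2.imwrite('pics/top0j.png',cv2.resize(a,(396,572),interpolation=cv2.INTER_CUBIC))
E
```

```text
(no output)
```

View pics/top0c.png

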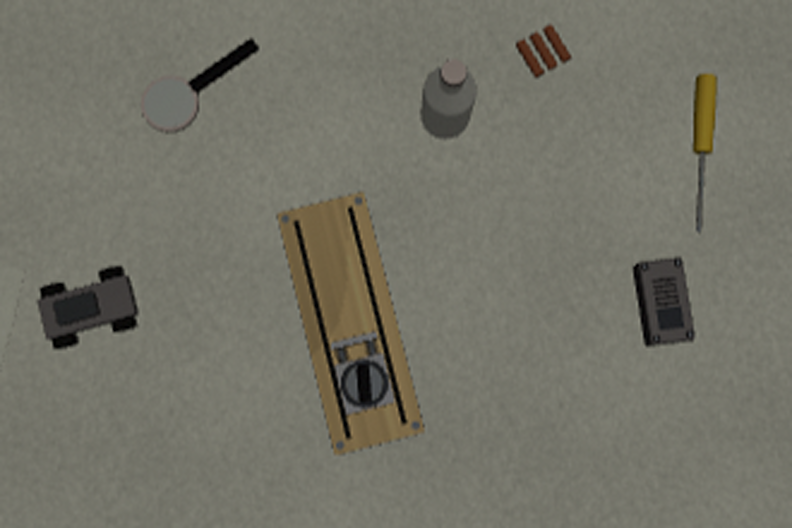

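View pics/side0c.png

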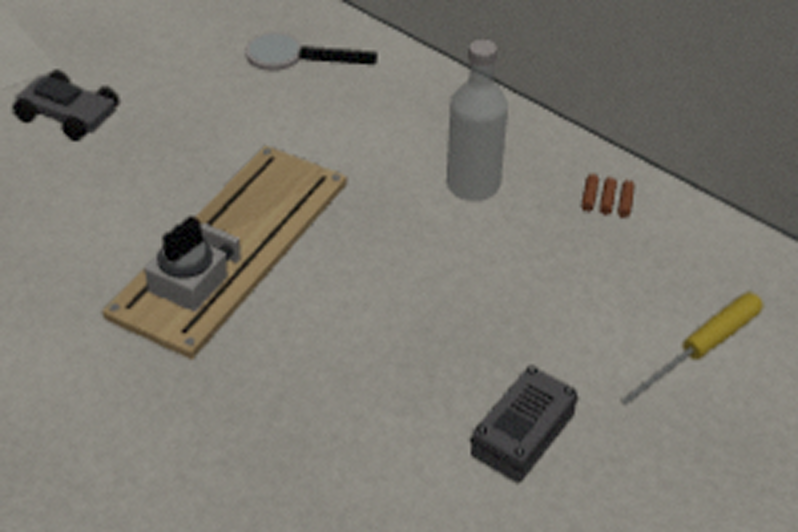

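View pics/top0j.png

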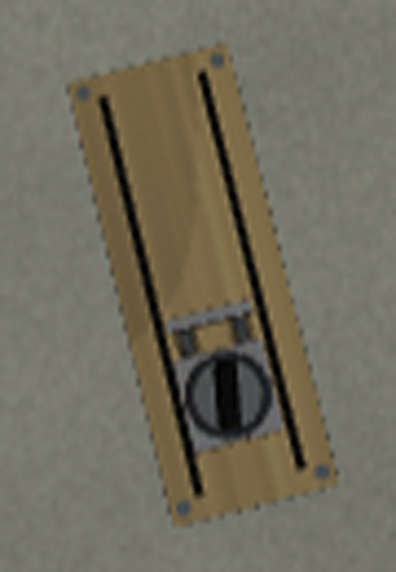

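```bash
cat > m.py <<'E'
from h import *
np.set_printoptions(precision=4,suppress=True)
import sys
for n in('top','side'):
    im=get_image(n); px=np.asarray(im['pixels'])
    hsv=cv2.cvtColor(px,cv2.COLOR_RGB2HSV)
    m=((hsv[...,1]>75)&(hsv[...,0]>8)&(hsv[...,0]<28)).astype(np.uint8)
    k,l,st,_=cv2.connectedComponentsWithStats(m)
    i=1+np.argmax(st[1:,4]); print(n,st[i])
    c=np.argwhere(l==i)[:,::-1]
    hull=cv2.convexHull(c.astype(np.int32))[:,0]
    P=np.array([at_z(im,u,v,.014)[:2] for u,v in hull])
    r=cv2.minAreaRect((P*1000).astype(np.float32)); print('jig rect',r); print(cv2.boxPoints(r))
    px2=cv2.cvtColor(px,cv2.COLOR_RGB2GRAY)
    cc=(414,445,215,257) if n=='top' else (350,405,270,328)
    a=px[cc[2]:cc[3],cc[0]:cc[1]]; s=int(min(790/a.shape[1],590/a.shape[0]))
    cv2.imwrite(f'pics/case_{n}.png',cv2.cvtColor(cv2.resize(a,None,fx=s,fy=s,interpolation=cv2.INTER_CUBIC)*1,cv2.COLOR_RGB2BGR)); print(s,cc)
E
python3 m.py
```

```text
top [ 266  190   61  109 3017]
jig rect ((523.3914794921875, 138.16412353515625), (297.3493347167969, 109.13188171386719), 13.497095108032227)
[[366.0875 156.523 ]
 [391.5584  50.4051]
 [680.6955 119.8053]
 [655.2245 225.9231]]
14 (414, 445, 215, 257)
side [ 219  196   91   79 2207]
jig rect ((520.9797973632812, 134.32614135742188), (304.1451416015625, 113.49793243408203), 13.57512092590332)
[[359.8355 153.7952]
 [386.4758  43.4681]
 [682.124  114.8571]
 [655.4838 225.1842]]
10 (350, 405, 270, 328)
```

View pics/case_top.png

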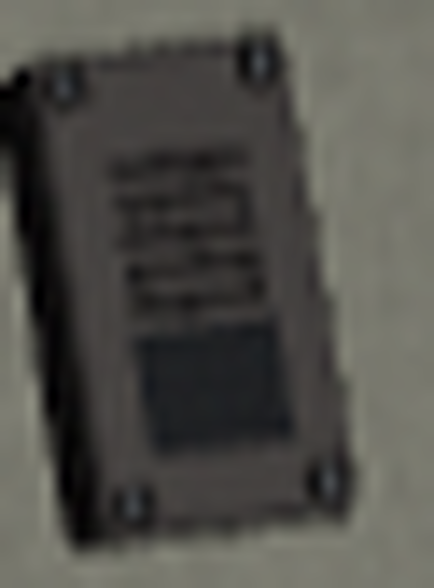

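View pics/case_side.png

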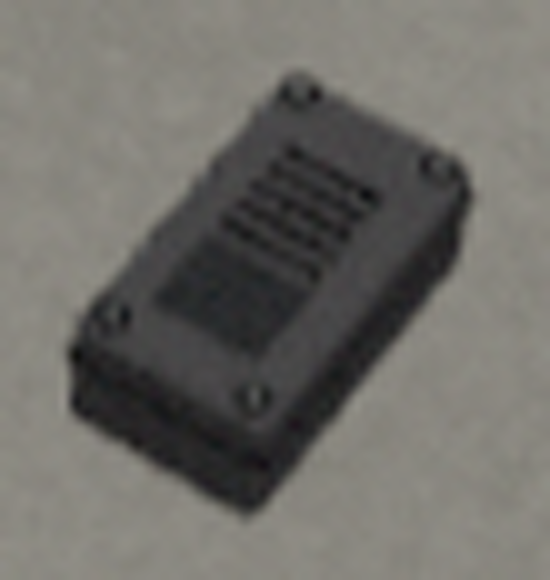

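```bash
cat > c.py <<'E'
from h import *
np.set_printoptions(precision=4,suppress=True)
for n,pts,s,o in(('top',[(65,82),(260,60),(330,480),(133,503)],14,(414,215)),('side',[(300,92),(440,165),(253,398),(112,315)],10,(350,270))):
    im=get_image(n)
    P=np.array([at_z(im,(u+.5)/s-.5+o[0],(v+.5)/s-.5+o[1],.039) for u,v in pts])[:,:2]
    print(n,P, 'c',P.mean(0)); d=P[0]+P[1]-P[2]-P[3]; print(np.degrees(np.arctan2(d[1],d[0])),np.linalg.norm(d)/2, np.linalg.norm(P[0]-P[1]))
    px=np.asarray(im['pixels'])
    cc=(280,322,245,290) if n=='top' else (230,280,205,262)
    a=px[cc[2]:cc[3],cc[0]:cc[1]]; s=12 if n=='top' else 10
    a=cv2.convertScaleAbs(cv2.resize(a,None,fx=s,fy=s,interpolation=cv2.INTER_CUBIC),alpha=1.5)
    cv2.imwrite(f'pics/stop_{n}.png',cv2.cvtColor(a,cv2.COLOR_RGB2BGR))
E
python3 c.py
```

```text
top [[ 0.5821 -0.2155]
 [ 0.5861 -0.2559]
 [ 0.5002 -0.2652]
 [ 0.4961 -0.2249]] c [ 0.5412 -0.2404]
6.195397800384238 0.08645273937154621 0.040504978823719874
side [[ 0.5807 -0.216 ]
 [ 0.5858 -0.255 ]
 [ 0.4996 -0.2646]
 [ 0.4957 -0.2255]] c [ 0.5404 -0.2403]
6.3486026107513025 0.08616168088372737 0.039370787789295744
```

```bash
sleep 1
```

```text
(no output)
```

View pics/stop_top.png

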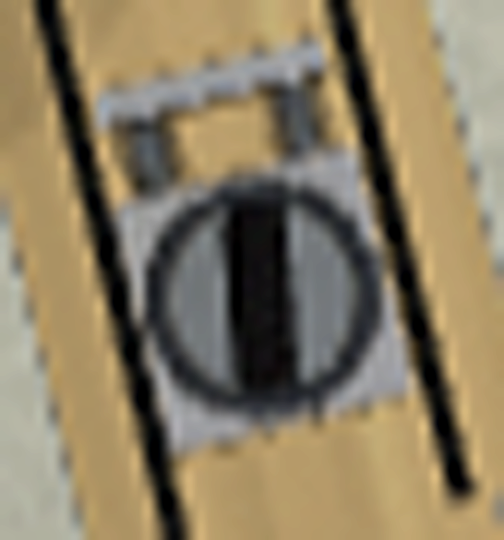

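View pics/stop_side.png

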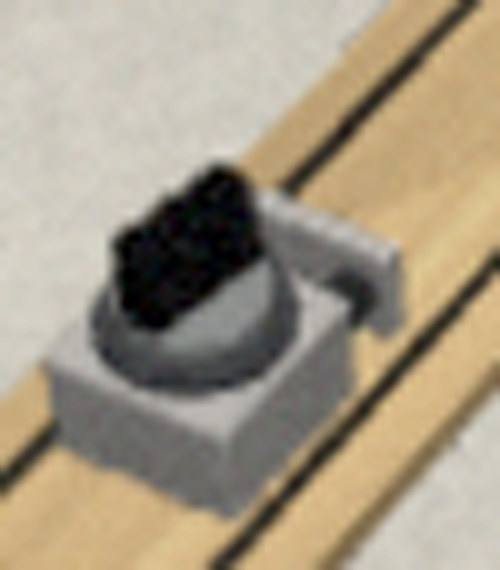

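```bash
cat > d.py <<'E'
from h import *
np.set_printoptions(precision=4,suppress=True)
im=get_image('top')
def T(l,z):return np.array([at_z(im,(u+.5)/12-.5+280,(v+.5)/12-.5+245,z) for u,v in l])[:,:2]
b=T([(120,205),(350,150),(410,397),(178,452)],.05);print('block',b,b.mean(0),np.linalg.norm(b-np.roll(b,1,0),axis=1))
f=T([(98,98),(320,43)],.048);print('face',f,f.mean(0),np.linalg.norm(f[0]-f[1]))
k=T([(230,185),(285,185),(298,395),(240,395)],.095);print('bar',k,k.mean(0)); d=k[0]+k[1]-k[2]-k[3];print(np.degrees(np.arctan2(d[1],d[0])),np.linalg.norm(d)/2)
c=T([(265,297)],.058);print('collar',c)
a=np.radians(13.5-180);ex=np.array([np.cos(a),np.sin(a)]);ey=np.array([-ex[1],ex[0]]);J=np.array([.5234,.1382])
for n,p in(('block',b.mean(0)),('face',f.mean(0)),('bar',k.mean(0)),('collar',c[0])): print(n,(p-J)@ex,(p-J)@ey)
im=get_image('side')
def T(l,z):return np.array([at_z(im,(u+.5)/10-.5+230,(v+.5)/10-.5+205,z) for u,v in l])[:,:2]
b=T([(232,437),(52,360)],.05);print('side block',b,b.mean(0)); print((b-J)@ex,(b-J)@ey)
k=T([(215,165),(250,180),(155,255),(115,245)],.095);print('side bar',k,k.mean(0))
from workcell import *
E
python3 d.py
```

```text
block [[0.4699 0.1531]
 [0.4818 0.0995]
 [0.4249 0.0863]
 [0.4132 0.14  ]] [0.4474 0.1197] [0.0582 0.0549 0.0585 0.055 ]
face [[0.4948 0.1582]
 [0.5069 0.1062]] [0.5009 0.1322] 0.05338390705010698
bar [[0.4725 0.1263]
 [0.4723 0.1139]
 [0.4257 0.1115]
 [0.4259 0.1244]] [0.4491 0.119 ]
2.6367499520184183 0.04659217146784896
collar [[0.4481 0.1194]]
block 0.0781744794912003 0.00023874736736859533
face 0.02330288853142112 0.0005557599037344688
bar 0.07671539759032783 0.0012943194253582158
collar 0.07759270699134045 0.0006735682550237067
side block [[0.4287 0.0836]
 [0.4148 0.1397]] [0.4217 0.1117]
[0.1049 0.1052] [ 0.031  -0.0268]
side bar [[0.465  0.1262]
 [0.4675 0.1151]
 [0.4319 0.1116]
 [0.4273 0.122 ]] [0.4479 0.1188]
```

```bash
cat > g.py <<'E'
from h import *
import sys
from scipy.spatial.transform import Rotation as R
np.set_printoptions(precision=4,suppress=True)
def head(s): 
    x=R.from_quat(s['tcp_rot']).as_matrix()[:,0]; return np.degrees(np.arctan2(x[1],x[0]))
def rel(x,y,z,h):
    s=state(); Rc=R.from_quat(s['tcp_rot'])
    a=np.radians(h); M=np.array([[np.cos(a),np.sin(a),0],[np.sin(a),-np.cos(a),0],[0,0,-1]])
    d=Rc.inv().apply(np.array([x,y,z])-s['ee_pos']); r=(Rc.inv()*R.from_matrix(M)).as_rotvec()
    print('t',s['t'],'pos',s['ee_pos'],'head',round(head(s),2),'tilt z',Rc.as_matrix()[:,2],'w',round(s['gripper_width'],3),'F',s['wrist_force'],'M',s['torque'],'q',s['joints'])
    print('slide',d,'angular',r)
if __name__=='__main__': rel(*map(float,sys.argv[1:5]))
E
python3 g.py 0.448 0.1193 0.18 182.6
```

```text
t 1.2 pos [0.2387 0.5776 0.2452] head 157.55 tilt z [ 0.     -0.0002 -1.    ] w 0.999 F [-0.3206 -0.7368  0.3098] M [-0.0634  0.0051 -0.0215] q [-1.2205  0.4174 -0.0103  1.6136  0.0047  1.1107 -0.053 ]
slide [-0.3685 -0.3436  0.0653] angular [-0.0002  0.     -0.4372]
```

{"fn": "servo_tool", "kwargs": {"steps": [{"hand": 1,"slide": [-0.03,-0.028,0.005],"angular": [0,0,-0.036]},{"hand": 1,"slide": [-0.065,-0.061,0.012],"angular": [0,0,-0.078]},{"hand": 1,"slide": [-0.1,-0.093,0.018],"angular": [0,0,-0.12]},{"hand": 1,"slide": [-0.135,-0.126,0.024],"angular": [0,0,-0.16]},{"hand": 1,"slide": [-0.17,-0.158,0.03],"angular": [0,0,-0.2]}]}}

```text
t: 1.7
ee_pos: [0.3359, 0.3649, 0.2152]
tcp_rot: [0.095, 0.995, 0.0, 0.0]
wrist_force: [1.3, 0.7, -0.6]
gripper_width: 0.998
```

```bash
python3 g.py 0.448 0.1193 0.18 182.6
```

```text
t 1.7 pos [0.3359 0.3649 0.2152] head 169.11 tilt z [ 0.0003  0.0003 -1.    ] w 0.998 F [ 1.2518  0.6727 -0.6498] M [ 0.0821 -0.0941  0.0015] q [-0.9217  0.2208  0.0375  1.9618 -0.01    0.9587  0.5014]
slide [-0.1565 -0.22    0.0352] angular [ 0.0003  0.0003 -0.2354]
```

{"fn": "servo_tool", "kwargs": {"steps": [{"hand": 1,"slide": [-0.03,-0.042,0.007],"angular": [0,0,-0.045]},{"hand": 1,"slide": [-0.06,-0.085,0.014],"angular": [0,0,-0.09]},{"hand": 1,"slide": [-0.09,-0.128,0.021],"angular": [0,0,-0.14]},{"hand": 1,"slide": [-0.12,-0.17,0.028],"angular": [0,0,-0.19]},{"hand": 1,"slide": [-0.15,-0.21,0.035],"angular": [0,0,-0.23]}]}}

```text
t: 2.2
ee_pos: [0.4387, 0.1394, 0.1819]
tcp_rot: [-0.02, 1.0, 0.0, 0.0]
wrist_force: [1.2, 0.7, -0.4]
gripper_width: 1.001
```

```bash
python3 g.py 0.448 0.1193 0.14 182.6
```

```text
t 2.2 pos [0.4387 0.1394 0.1819] head -177.68 tilt z [ 0.0008  0.0004 -1.    ] w 1.001 F [ 1.2103  0.7389 -0.383 ] M [ 0.0557 -0.0454  0.005 ] q [-0.5381  0.204   0.1828  2.0783 -0.0486  0.8623  1.2839]
slide [-0.0085 -0.0205  0.0419] angular [ 0.0003  0.0008 -0.0049]
```

{"fn": "servo_tool", "kwargs": {"steps": [{"hand": 1,"slide": [-0.005,-0.01,0.02],"angular": [0,0,-0.005]},{"hand": 1,"slide": [-0.005,-0.01,0.035],"angular": [0,0,-0.005]},{"hand": 1,"slide": [-0.005,-0.01,0.035],"angular": [0,0,-0.005]}]}}

```text
t: 2.5
ee_pos: [0.4429, 0.1308, 0.1454]
tcp_rot: [-0.021, 1.0, -0.001, -0.001]
wrist_force: [-0.5, 0.1, 0.0]
gripper_width: 1.005
```

```bash
python3 g.py 0.448 0.1193 0.13 182.6; python3 - <<'E'
from h import *
for n,cc in(('side',(190,320,130,270)),('top',(240,360,190,310))):
    im=get_image(n); a=np.asarray(im['pixels'])[cc[2]:cc[3],cc[0]:cc[1]]
    a=cv2.convertScaleAbs(cv2.resize(a,None,fx=4,fy=4,interpolation=cv2.INTER_CUBIC),alpha=1.6)
    cv2.imwrite(f'pics/h1_{n}.png',cv2.cvtColor(a,cv2.COLOR_RGB2BGR))
E
```

```text
t 2.5 pos [0.4429 0.1308 0.1454] head -177.58 tilt z [-0.0023 -0.0012 -1.    ] w 1.005 F [-0.528   0.0883  0.0285] M [-0.0498  0.0301 -0.0082] q [-0.5149  0.2665  0.1834  2.1026 -0.0679  0.7805  1.3236]
slide [-0.0047 -0.0116  0.0154] angular [-0.0011 -0.0024 -0.0032]
```

View pics/h1_side.png

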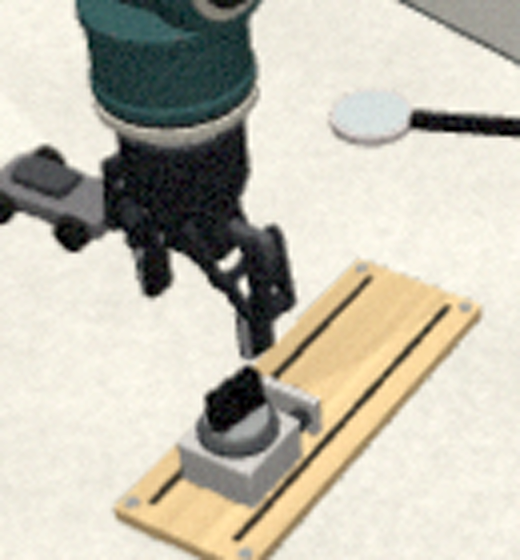

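View pics/h1_top.png

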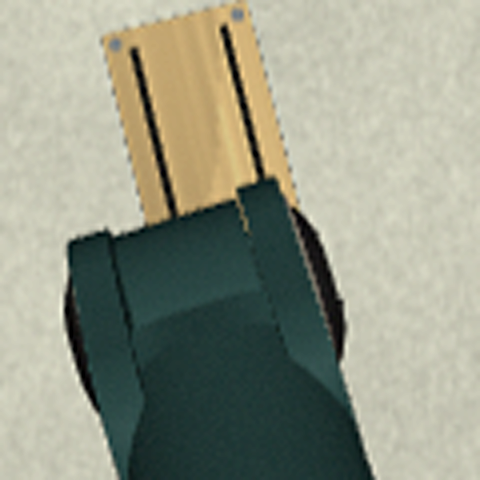

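```bash
python3 - <<'E'
from h import *
from scipy.spatial.transform import Rotation as R
s=state(); im=get_image('side'); M=R.from_quat(s['tcp_rot']).as_matrix(); p=s['ee_pos']
for sgn in(1,-1):
  for y in(.0425,.0525):
    for x in(-.011,.011):
      q=p+M@np.array([x,sgn*y,0.001]); print(sgn,y,x,(proj(im,q)-[190,130])*4)
E
```

```text
1 0.0425 -0.011 [173.77399872 281.36836747]
1 0.0425 0.011 [148.0947409  298.18368719]
1 0.0525 -0.011 [163.41394706 274.88987175]
1 0.0525 0.011 [137.72518443 291.57532636]
-1 0.0425 -0.011 [265.05943657 338.4787784 ]
-1 0.0425 0.011 [239.49218988 356.46140357]
-1 0.0525 -0.011 [276.19544092 345.44900185]
-1 0.0525 0.011 [250.64535354 363.57687668]
```

{"fn": "servo_tool", "kwargs": {"steps": [{"hand": 1,"slide": [-0.005,-0.012,0.02],"angular": [-0.001,-0.002,-0.003]},{"hand": 1,"slide": [-0.005,-0.012,0.045],"angular": [-0.001,-0.002,-0.003]},{"hand": 1,"slide": [-0.005,-0.012,0.058],"angular": [-0.001,-0.002,-0.003]},{"hand": 1,"slide": [-0.005,-0.012,0.058],"angular": [-0.001,-0.002,-0.003]}]}}

```text
t: 3.05
ee_pos: [0.4486, 0.12, 0.0882]
tcp_rot: [-0.023, 1.0, 0.0, 0.0]
wrist_force: [0.3, 0.2, 0.2]
gripper_width: 1.002
```

```bash
python3 g.py 0.448 0.1193 0.083 182.6
```

```text
t 3.05 pos [0.4486 0.12   0.0882] head -177.31 tilt z [ 0.0006  0.0006 -1.    ] w 1.002 F [0.3474 0.2142 0.2155] M [-0.0141 -0.0015  0.0065] q [-0.4757  0.3717  0.1728  2.1331 -0.1048  0.6437  1.3872]
slide [ 0.0006 -0.0006  0.0052] angular [0.0005 0.0006 0.0016]
```

{"fn": "servo_tool", "kwargs": {"steps": [{"hand": 0.2,"slide": [0.0,-0.0005,0.005],"angular": [0,0,0]},{"hand": -0.3,"slide": [0.0,-0.0005,0.005],"angular": [0,0,0]},{"hand": -0.5,"slide": [0.0,-0.0005,0.005],"angular": [0,0,0]},{"hand": -0.5,"slide": [0.0,-0.0005,0.005],"angular": [0,0,0]},{"hand": -0.5,"slide": [0.0,-0.0005,0.005],"angular": [0,0,0]}], "newtons": 20}}

```text
t: 3.55
ee_pos: [0.4493, 0.1193, 0.0841]
tcp_rot: [-0.023, 1.0, 0.001, 0.001]
wrist_force: [0.1, -0.5, -0.2]
gripper_width: 0.254
```

```bash
python3 g.py 0.448 0.1193 0.083 182.6; python3 - <<'E'
from h import *
for n,cc in(('side',(190,320,130,270)),):
    im=get_image(n); a=np.asarray(im['pixels'])[cc[2]:cc[3],cc[0]:cc[1]]
    a=cv2.convertScaleAbs(cv2.resize(a,None,fx=4,fy=4,interpolation=cv2.INTER_CUBIC),alpha=2)
    cv2.imwrite(f'pics/h2_{n}.png',cv2.cvtColor(a,cv2.COLOR_RGB2BGR))
E
```

```text
t 3.55 pos [0.4493 0.1193 0.0841] head -177.35 tilt z [ 0.0025  0.0013 -1.    ] w 0.254 F [ 0.0797 -0.5206 -0.1927] M [-0.0047 -0.0118  0.0062] q [-0.4724  0.3794  0.1714  2.1351 -0.1078  0.6321  1.3909]
slide [0.0013 0.0001 0.0011] angular [0.0011 0.0026 0.0008]
```

View pics/h2_side.png

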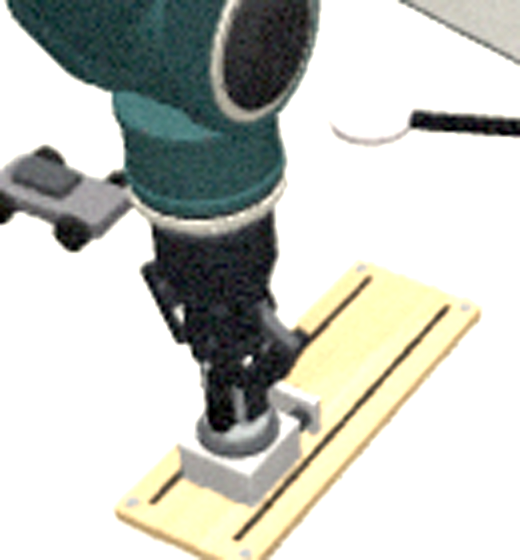

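{"fn": "servo_tool", "kwargs": {"steps": [{"hand": -0.6,"slide": [0.0013,0.0,0.001],"angular": [0.001,0.0025,0.001]},{"hand": -1,"slide": [0.0013,0.0,0.001],"angular": [0.001,0.0025,0.001]},{"hand": -1,"slide": [0.0013,0.0,0.001],"angular": [0.001,0.0025,0.001]},{"hand": -1,"slide": [0.0013,0.0,0.001],"angular": [0.001,0.0025,0.001]}], "newtons": 20}}

```text
t: 4.0
ee_pos: [0.4477, 0.1195, 0.0828]
tcp_rot: [-0.023, 1.0, 0.0, -0.0]
wrist_force: [-2.2, 5.1, 4.1]
gripper_width: 0.159
```

```bash
python3 g.py 0.448 0.1193 0.083 182.6
```

```text
t 4.0 pos [0.4477 0.1195 0.0828] head -177.38 tilt z [-0.0006  0.0002 -1.    ] w 0.159 F [-2.2109  5.1348  4.1107] M [0.9463 0.5715 0.1392] q [-0.4736  0.3812  0.171   2.1368 -0.108   0.6319  1.3891]
slide [-0.0003 -0.0002 -0.0002] angular [ 0.0002 -0.0006  0.0003]
```

{"fn": "servo_tool", "kwargs": {"steps": [{"hand": -1,"slide": [0.0003,0.0006,-0.0003],"angular": [0,0,0]},{"hand": -1,"slide": [0.0003,0.0006,-0.0003],"angular": [0,0,0]}], "newtons": 30}}

```text
t: 4.2
ee_pos: [0.4475, 0.1195, 0.0829]
tcp_rot: [-0.023, 1.0, -0.0, -0.0]
wrist_force: [1.7, 1.8, -2.2]
gripper_width: 0.156
```

```bash
python3 g.py 0.448 0.1193 0.083 182.6
```

```text
t 4.2 pos [0.4475 0.1195 0.0829] head -177.42 tilt z [-0.0003 -0.0004 -1.    ] w 0.156 F [ 1.6606  1.8371 -2.1577] M [ 0.2645 -0.2285  0.1175] q [-0.4748  0.3808  0.1717  2.1372 -0.1073  0.6318  1.3874]
slide [-0.0005 -0.0003 -0.0001] angular [-0.0004 -0.0004 -0.0003]
```

{"fn": "servo_tool", "kwargs": {"steps": [{"hand": -1,"slide": [0,0.0002,0],"angular": [0,0,0.08]},{"hand": -1,"slide": [0,0.0002,0],"angular": [0,0,0.16]},{"hand": -1,"slide": [0,0.0002,0],"angular": [0,0,0.24]},{"hand": -1,"slide": [0,0.0002,0],"angular": [0,0,0.32]}], "newtons": 40}}

```text
t: 4.6
ee_pos: [0.4476, 0.12, 0.0829]
tcp_rot: [0.139, 0.99, -0.0, -0.0]
wrist_force: [1.5, 2.6, -4.1]
gripper_width: 0.151
```

```bash
python3 g.py 0.4475 0.1195 0.083 110
```

```text
t 4.6 pos [0.4476 0.12   0.0829] head 164.07 tilt z [-0.0003 -0.0001 -1.    ] w 0.151 F [ 1.5372  2.609  -4.0971] M [ 0.7509 -0.3329  0.1838] q [-0.5407  0.3858  0.2482  2.139  -0.1569  0.6336  1.1095]
slide [-0.0001 -0.0005 -0.0001] angular [-0.0002 -0.0002  0.9436]
```

{"fn": "servo_tool", "kwargs": {"steps": [{"hand": -1,"slide": [-0.0002,0,-0.0002],"angular": [0,0,0.1]},{"hand": -1,"slide": [-0.0002,0,-0.0002],"angular": [0,0,0.2]},{"hand": -1,"slide": [-0.0002,0,-0.0002],"angular": [0,0,0.3]},{"hand": -1,"slide": [-0.0002,0,-0.0002],"angular": [0,0,0.4]}]}}

```text
t: 5.0
ee_pos: [0.4476, 0.1204, 0.083]
tcp_rot: [0.333, 0.943, -0.0, -0.0]
wrist_force: [0.4, 6.5, -7.8]
gripper_width: 0.157
```

```bash
python3 g.py 0.4475 0.1198 0.083 112
```

```text
t 5.0 pos [0.4476 0.1204 0.083 ] head 141.13 tilt z [-0.0006  0.0002 -1.    ] w 0.157 F [ 0.4465  6.4961 -7.8041] M [ 1.491  -0.3083  0.1737] q [-0.6223  0.3952  0.3443  2.1412 -0.2205  0.6384  0.7679]
slide [-0.0003 -0.0005  0.    ] angular [-0.0004 -0.0005  0.5085]
```

{"fn": "servo_tool", "kwargs": {"steps": [{"hand": -1,"slide": [0.0003,0.0003,0.0003],"angular": [0,0,0.1]},{"hand": -1,"slide": [0.0003,0.0003,0.0004],"angular": [0,0,0.2]},{"hand": -1,"slide": [0.0003,0.0003,0.0004],"angular": [0,0,0.3]},{"hand": -1,"slide": [0.0003,0.0003,0.0004],"angular": [0,0,0.38]}]}}

```text
t: 5.4
ee_pos: [0.4479, 0.1208, 0.0829]
tcp_rot: [0.505, 0.863, 0.0, 0.0]
wrist_force: [1.6, 5.4, -1.6]
gripper_width: 0.157
```

```bash
python3 g.py 0.4475 0.1202 0.083 112
```

```text
t 5.4 pos [0.4479 0.1208 0.0829] head 119.35 tilt z [ 0.0002  0.0004 -1.    ] w 0.157 F [ 1.5787  5.3704 -1.5582] M [ 1.1087 -0.3775  0.1448] q [-0.7004  0.4082  0.4373  2.1431 -0.2842  0.6443  0.4466]
slide [-0.0003 -0.0007 -0.0001] angular [ 0.0004 -0.0002  0.1284]
```

{"fn": "servo_tool", "kwargs": {"steps": [{"hand": -1,"slide": [0,0.0002,0.0001],"angular": [0,0,0.06]},{"hand": -1,"slide": [0,0.0002,0.0001],"angular": [0,0,0.12]},{"hand": -1,"slide": [0,0.0002,0.0001],"angular": [0,0,0.12]},{"hand": -1,"slide": [0,0.0002,0.0001],"angular": [0,0,0.12]}]}}

```text
t: 5.8
ee_pos: [0.4481, 0.1208, 0.0829]
tcp_rot: [0.553, 0.833, 0.0, -0.0]
wrist_force: [0.8, 5.7, 2.1]
gripper_width: 0.152
```

```bash
python3 g.py 0.4475 0.1202 0.083 112
```

```text
t 5.8 pos [0.4481 0.1208 0.0829] head 112.8 tilt z [ 0.0002  0.0004 -1.    ] w 0.152 F [0.8254 5.6697 2.0982] M [ 1.3262 -0.1794 -0.1474] q [-0.7238  0.4131  0.4657  2.1434 -0.3043  0.647   0.3509]
slide [-0.0004 -0.0008 -0.0001] angular [ 0.0003 -0.0003  0.0139]
```

{"fn": "servo_tool", "kwargs": {"steps": [{"hand": -0.2,"slide": [0,0,0],"angular": [0,0,0]},{"hand": 0.2,"slide": [0,0,0],"angular": [0,0,0]},{"hand": 0.2,"slide": [0,0,-0.01],"angular": [0,0,0]},{"hand": 0.6,"slide": [0,0,-0.05],"angular": [0,0,0]},{"hand": 1,"slide": [0,0,-0.1],"angular": [0,0,0]}]}}

```text
t: 6.3
ee_pos: [0.4468, 0.1194, 0.1834]
tcp_rot: [0.554, 0.832, -0.002, -0.001]
wrist_force: [0.9, 1.7, 1.1]
gripper_width: 0.913
```

```bash
python3 g.py 0.541 -0.24 0.19 6.25
```

```text
t 6.3 pos [0.4468 0.1194 0.1834] head 112.66 tilt z [-0.0034 -0.0026 -1.    ] w 0.913 F [0.8894 1.687  1.098 ] M [ 0.019  -0.028   0.0006] q [-0.8209  0.2315  0.5585  2.0786 -0.1569  0.8757  0.2224]
slide [-0.3679 -0.0516 -0.006 ] angular [-0.0018  0.0046  1.8572]
```

{"fn": "servo_tool", "kwargs": {"steps": [{"hand": 1,"slide": [-0.025,-0.004,0],"angular": [0,0,0.13]},{"hand": 1,"slide": [-0.05,-0.007,0],"angular": [0,0,0.27]},{"hand": 1,"slide": [-0.08,-0.011,0],"angular": [0,0,0.41]},{"hand": 1,"slide": [-0.11,-0.015,0],"angular": [0,0,0.55]},{"hand": 1,"slide": [-0.14,-0.02,0],"angular": [0,0,0.69]}]}}

```text
t: 6.8
ee_pos: [0.4835, -0.0178, 0.1835]
tcp_rot: [0.805, 0.594, 0.0, -0.0]
wrist_force: [0.0, 0.6, 0.4]
gripper_width: 1.001
```

```bash
python3 g.py 0.541 -0.24 0.15 6.25
```

```text
t 6.8 pos [ 0.4835 -0.0178  0.1835] head 72.85 tilt z [-0.      0.0002 -1.    ] w 1.001 F [0.0225 0.5777 0.3717] M [ 0.0292 -0.0286 -0.0153] q [-0.6621  0.3041  0.7464  2.0371 -0.2638  0.8954 -0.0711]
slide [-0.1954  0.1205  0.0335] angular [-0.0002 -0.0001  1.1623]
```

{"fn": "servo_tool", "kwargs": {"steps": [{"hand": 1,"slide": [-0.03,0.02,0.005],"angular": [0,0,0.14]},{"hand": 1,"slide": [-0.065,0.04,0.01],"angular": [0,0,0.28]},{"hand": 1,"slide": [-0.1,0.06,0.015],"angular": [0,0,0.42]},{"hand": 1,"slide": [-0.13,0.08,0.02],"angular": [0,0,0.56]},{"hand": 1,"slide": [-0.16,0.1,0.025],"angular": [0,0,0.7]}]}}

```text
t: 7.3
ee_pos: [0.5328, -0.2002, 0.1582]
tcp_rot: [0.959, 0.282, -0.0, -0.0]
wrist_force: [-0.1, 0.5, -0.0]
gripper_width: 1.002
```

```bash
python3 g.py 0.541 -0.24 0.12 6.25
```

```text
t 7.3 pos [ 0.5328 -0.2002  0.1582] head 32.73 tilt z [-0.0003  0.0001 -1.    ] w 1.002 F [-0.0542  0.529  -0.0123] M [0.0452 0.0236 0.0078] q [-0.3377  0.5594  0.8555  1.8553 -0.5101  0.9622 -0.2544]
slide [-0.0146  0.0379  0.0382] angular [-0.0002  0.0002  0.4622]
```

{"fn": "servo_tool", "kwargs": {"steps": [{"hand": 1,"slide": [-0.005,0.012,0.005],"angular": [0,0,0.14]},{"hand": 1,"slide": [-0.01,0.025,0.01],"angular": [0,0,0.28]},{"hand": 1,"slide": [-0.0145,0.036,0.015],"angular": [0,0,0.42]},{"hand": 1,"slide": [-0.0145,0.036,0.025],"angular": [0,0,0.455]},{"hand": 1,"slide": [-0.0145,0.036,0.03],"angular": [0,0,0.455]}]}}

```text
t: 7.8
ee_pos: [0.5398, -0.2361, 0.1269]
tcp_rot: [0.998, 0.062, -0.001, -0.0]
wrist_force: [0.5, -0.2, -0.4]
gripper_width: 1.0
```

```bash
python3 g.py 0.541 -0.2404 0.021 6.25;  python3 d.py >/dev/null; python3 - <<'E'
from h import *
for n,cc in(('side',(215,445,130,340)),('top',(250,460,180,310))):
    im=get_image(n); save(im,n+'3.png'); a=np.asarray(im['pixels'])[cc[2]:cc[3],cc[0]:cc[1]]
    s=2.5 if n=='side' else 3.7
    a=cv2.convertScaleAbs(cv2.resize(a,None,fx=s,fy=s,interpolation=cv2.INTER_CUBIC),alpha=1.6)
    cv2.imwrite(f'pics/h3_{n}.png',cv2.cvtColor(a,cv2.COLOR_RGB2BGR))
a=cv2.imread('pics/top3.png')[245:290,280:322]
cv2.imwrite('pics/stop3_top.png',cv2.convertScaleAbs(cv2.resize(a,None,fx=12,fy=12,interpolation=cv2.INTER_CUBIC),alpha=1.5))
E
```

```text
t 7.8 pos [ 0.5398 -0.2361  0.1269] head 7.1 tilt z [-0.0017  0.0002 -1.    ] w 1.0 F [ 0.5345 -0.168  -0.3754] M [ 0.0174 -0.0042 -0.003 ] q [-0.2971  0.6792  0.9123  1.8248 -0.6464  0.9685 -0.5508]
slide [0.0009 0.0044 0.1059] angular [-0.0004  0.0016  0.0149]
```

View pics/h3_side.png

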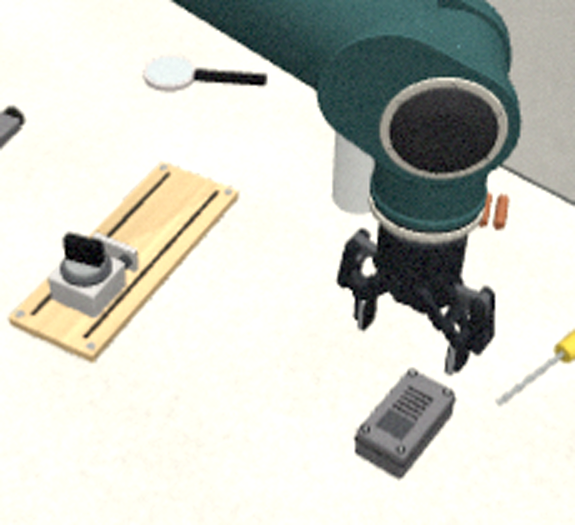

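View pics/h3_top.png

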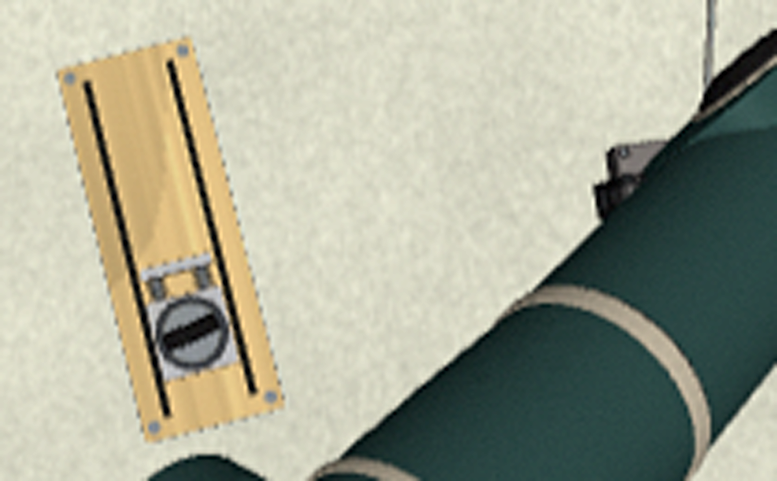

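View pics/stop3_top.png

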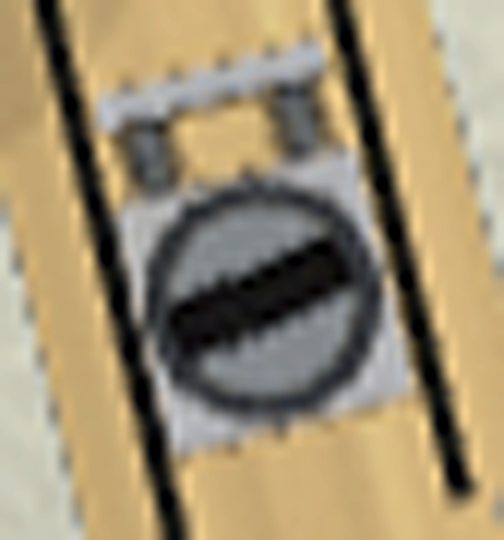

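{"fn": "servo_tool", "kwargs": {"steps": [{"hand": 1,"slide": [0.001,0.003,0.02],"angular": [0,0,0.01]},{"hand": 1,"slide": [0.001,0.003,0.05],"angular": [0,0,0.01]},{"hand": 1,"slide": [0.001,0.003,0.075],"angular": [0,0,0.01]},{"hand": 1,"slide": [0.001,0.003,0.09],"angular": [0,0,0.01]},{"hand": 1,"slide": [0.001,0.003,0.09],"angular": [0,0,0.01]}]}}

```text
t: 8.5
ee_pos: [0.5406, -0.2392, 0.0361]
tcp_rot: [0.998, 0.056, -0.001, -0.0]
wrist_force: [0.0, -0.0, 0.4]
gripper_width: 0.995
```

```bash
python3 g.py 0.541 -0.2404 0.021 6.25
```

```text
t 8.5 pos [ 0.5406 -0.2392  0.0361] head 6.43 tilt z [-0.0029  0.0007 -1.    ] w 0.995 F [ 0.0237 -0.0327  0.4052] M [0.0452 0.0649 0.0321] q [-0.2135  0.8003  0.797   1.8507 -0.7657  0.8329 -0.4769]
slide [0.0003 0.0013 0.0151] angular [-0.001   0.0028  0.0031]
```

{"fn": "servo_tool", "kwargs": {"steps": [{"hand": 1,"slide": [0.0003,0.0013,0.009],"angular": [-0.001,0.003,0.003]},{"hand": 0.6,"slide": [0.0003,0.0013,0.0145],"angular": [-0.001,0.003,0.003]},{"hand": 0.4,"slide": [0.0003,0.0013,0.0145],"angular": [-0.001,0.003,0.003]},{"hand": 0.4,"slide": [0.0003,0.0013,0.0145],"angular": [-0.001,0.003,0.003]}], "newtons": 30}}

```text
t: 8.9
ee_pos: [0.5421, -0.2409, 0.0236]
tcp_rot: [0.999, 0.054, 0.001, 0.001]
wrist_force: [0.0, -0.6, 0.2]
gripper_width: 0.702
```

```bash
python3 g.py 0.541 -0.2404 0.021 6.25
```

```text
t 8.9 pos [ 0.5421 -0.2409  0.0236] head 6.24 tilt z [ 0.003  -0.0009 -1.    ] w 0.702 F [ 0.0229 -0.5701  0.1523] M [-0.0359 -0.0126 -0.0334] q [-0.1996  0.8169  0.7792  1.8516 -0.7867  0.8097 -0.4638]
slide [-0.0011 -0.0006  0.0026] angular [ 0.0012 -0.0029 -0.0002]
```

{"fn": "servo_tool", "kwargs": {"steps": [{"hand": 0.3,"slide": [-0.001,-0.0005,0.002],"angular": [0.001,-0.001,0]},{"hand": 0,"slide": [-0.001,-0.0005,0.002],"angular": [0.001,-0.001,0]},{"hand": -0.3,"slide": [-0.001,-0.0005,0.002],"angular": [0.001,-0.001,0]},{"hand": -0.6,"slide": [-0.001,-0.0005,0.002],"angular": [0.001,-0.001,0]}], "newtons": 40}}

```text
t: 9.3
ee_pos: [0.5412, -0.2407, 0.0217]
tcp_rot: [0.999, 0.054, 0.001, 0.0]
wrist_force: [-0.8, -1.1, 4.6]
gripper_width: 0.621
```

```bash
python3 g.py 0.541 -0.2404 0.021 6.25
```

```text
t 9.3 pos [ 0.5412 -0.2407  0.0217] head 6.23 tilt z [ 0.0023 -0.0003 -1.    ] w 0.621 F [-0.8013 -1.054   4.6158] M [-0.118   0.0658  0.0244] q [-0.1979  0.8187  0.7768  1.8535 -0.789   0.8069 -0.4615]
slide [-0.0001 -0.0003  0.0007] angular [ 0.0006 -0.0023 -0.0004]
```

{"fn": "servo_tool", "kwargs": {"steps": [{"hand": -0.6,"slide": [0,0,0],"angular": [0,0,0]},{"hand": -0.6,"slide": [0,0,-0.02],"angular": [0,0,0]},{"hand": -0.6,"slide": [0,0,-0.05],"angular": [0,0,0]},{"hand": -0.6,"slide": [0,0,-0.09],"angular": [0,0,0]}], "newtons": 60}}

```text
t: 9.7
ee_pos: [0.5399, -0.2402, 0.1124]
tcp_rot: [0.999, 0.054, -0.0, -0.0]
wrist_force: [0.6, 0.1, -1.7]
gripper_width: 0.62
```

```bash
python3 g.py 0.5817 0.1522 0.12 13.5; python3 - <<'E'
from h import *
im=get_image('side'); print(at_z(im,361,207,0), at_z(im,361,154,.19)); im=get_image('top'); print(at_z(im,333.5,162,0), at_z(im,338.5,139,.19))
E
```

```text
t 9.7 pos [ 0.5399 -0.2402  0.1124] head 6.21 tilt z [-0.0005  0.0007 -1.    ] w 0.62 F [ 0.6077  0.1198 -1.728 ] M [-0.0023 -0.0017 -0.0014] q [-0.278   0.7007  0.8963  1.8286 -0.6693  0.9478 -0.5446]
slide [ 0.084  -0.3855 -0.0074] angular [-0.0008  0.0004 -0.1273]
[0.7946443  0.01499776 0.        ] [0.79214291 0.02732292 0.19      ]
[0.7671794  0.02170537 0.        ] [0.78020294 0.01744315 0.19      ]
```

{"fn": "servo_tool", "kwargs": {"steps": [{"hand": -0.6,"slide": [0.004,-0.02,-0.004],"angular": [0,0,-0.006]},{"hand": -0.6,"slide": [0.011,-0.055,-0.007],"angular": [0,0,-0.018]},{"hand": -0.6,"slide": [0.02,-0.095,-0.007],"angular": [0,0,-0.03]},{"hand": -0.6,"slide": [0.03,-0.135,-0.007],"angular": [0,0,-0.045]},{"hand": -0.6,"slide": [0.038,-0.175,-0.007],"angular": [0,0,-0.06]}]}}

```text
t: 10.3
ee_pos: [0.5595, -0.0605, 0.1189]
tcp_rot: [0.996, 0.085, 0.001, -0.0]
wrist_force: [1.3, 0.1, -2.1]
gripper_width: 0.621
```

```bash
python3 g.py 0.5817 0.1522 0.12 13.5
```

```text
t 10.3 pos [ 0.5595 -0.0605  0.1189] head 9.71 tilt z [ 0.0018  0.0005 -1.    ] w 0.621 F [ 1.3147  0.089  -2.0565] M [ 0.0278 -0.0162  0.0004] q [-0.6278  0.6484  0.9174  1.8988 -0.6476  0.9208 -0.7952]
slide [ 0.0578 -0.206  -0.0009] angular [-0.0002 -0.0018 -0.0662]
```

{"fn": "servo_tool", "kwargs": {"steps": [{"hand": -0.6,"slide": [0.011,-0.04,-0.001],"angular": [0,0,-0.013]},{"hand": -0.6,"slide": [0.022,-0.08,-0.001],"angular": [0,0,-0.026]},{"hand": -0.6,"slide": [0.034,-0.12,-0.001],"angular": [0,0,-0.04]},{"hand": -0.6,"slide": [0.045,-0.16,-0.001],"angular": [0,0,-0.053]},{"hand": -0.6,"slide": [0.054,-0.19,-0.001],"angular": [0,0,-0.064]}]}}

```text
t: 10.8
ee_pos: [0.5805, 0.1371, 0.1198]
tcp_rot: [0.993, 0.117, 0.001, -0.0]
wrist_force: [0.9, 0.5, -2.2]
gripper_width: 0.62
```

```bash
python3 g.py 0.5817 0.1522 0.08 13.5
```

```text
t 10.8 pos [0.5805 0.1371 0.1198] head 13.48 tilt z [ 0.0012  0.0009 -1.    ] w 0.62 F [ 0.8663  0.5401 -2.1562] M [-0.05    0.0088  0.0307] q [-0.924   0.6946  0.8949  1.812  -0.6561  0.9604 -1.0807]
slide [ 0.0047 -0.0144  0.0398] angular [-0.0005 -0.0014 -0.0003]
```

{"fn": "servo_tool", "kwargs": {"steps": [{"hand": -0.6,"slide": [0.004,-0.009,0.015],"angular": [0,0,0]},{"hand": -0.6,"slide": [0.0045,-0.012,0.04],"angular": [0,0,0]},{"hand": -0.6,"slide": [0.0045,-0.012,0.055],"angular": [0,0,0]},{"hand": -0.6,"slide": [0.0045,-0.012,0.055],"angular": [0,0,0]}]}}

```text
t: 11.2
ee_pos: [0.5814, 0.1458, 0.0628]
tcp_rot: [0.993, 0.116, -0.001, 0.001]
wrist_force: [-0.4, -0.7, -1.6]
gripper_width: 0.625
```

```bash
python3 g.py 0.5817 0.1522 0.0365 13.5; cat > v.py <<'E'
from h import *
import sys
for n,cc in(('side',(200,330,150,280)),('top',(240,350,170,310))):
    im=get_image(n); save(im,n+sys.argv[1]+'.png'); a=np.asarray(im['pixels'])[cc[2]:cc[3],cc[0]:cc[1]]
    a=cv2.convertScaleAbs(cv2.resize(a,None,fx=4,fy=4,interpolation=cv2.INTER_CUBIC),alpha=1.8)
    cv2.imwrite(f'pics/v{sys.argv[1]}_{n}.png',cv2.cvtColor(a,cv2.COLOR_RGB2BGR))
E
python3 v.py 4
```

```text
t 11.2 pos [0.5814 0.1458 0.0628] head 13.28 tilt z [-0.0013 -0.0012 -1.    ] w 0.625 F [-0.3817 -0.671  -1.5653] M [-0.0372  0.0124  0.0524] q [-0.8887  0.7729  0.8251  1.8246 -0.7273  0.8795 -1.0511]
slide [ 0.0018 -0.0062  0.0263] angular [ 0.0008  0.0016 -0.0038]
```

View pics/v4_side.png

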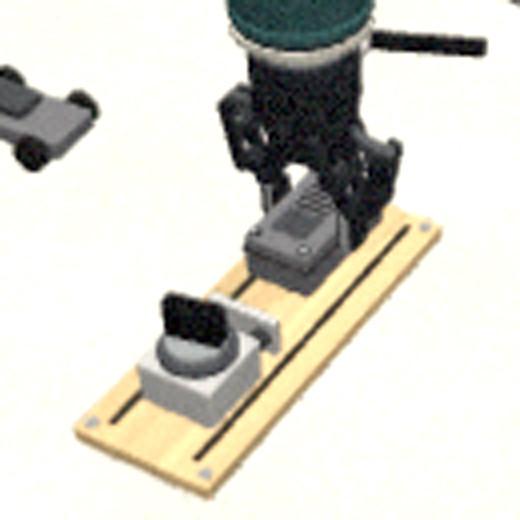

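View pics/v4_top.png

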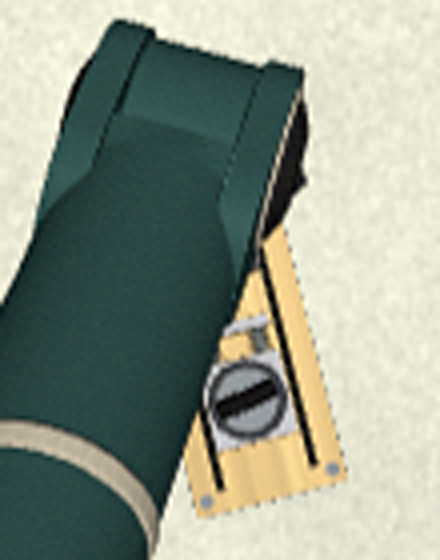

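{"fn": "servo_tool", "kwargs": {"steps": [{"hand": -0.6,"slide": [0.0018,-0.006,0.006],"angular": [0.0005,0.0005,-0.002]},{"hand": -0.6,"slide": [0.0018,-0.006,0.012],"angular": [0.0005,0.0005,-0.002]},{"hand": -0.6,"slide": [0.0018,-0.006,0.014],"angular": [0.0005,0.0005,-0.002]},{"hand": -0.6,"slide": [0.0018,-0.006,0.014],"angular": [0.0005,0.0005,-0.002]}]}}

```text
t: 11.7
ee_pos: [0.5828, 0.1529, 0.0501]
tcp_rot: [0.993, 0.117, 0.001, -0.0]
wrist_force: [-1.0, -0.2, -1.2]
gripper_width: 0.618
```

```bash
python3 g.py 0.5817 0.1522 0.0365 13.5
```

```text
t 11.7 pos [0.5828 0.1529 0.0501] head 13.45 tilt z [ 0.0015  0.0005 -1.    ] w 0.618 F [-0.9638 -0.1897 -1.1719] M [ 0.0318 -0.0284 -0.0242] q [-0.8858  0.7916  0.8073  1.822  -0.7452  0.8604 -1.0478]
slide [-0.0012  0.0004  0.0136] angular [-0.0001 -0.0016 -0.0009]
```

{"fn": "servo_tool", "kwargs": {"steps": [{"hand": -0.6,"slide": [-0.001,0.0005,0.006],"angular": [0,0,-0.001]},{"hand": -0.6,"slide": [-0.001,0.0005,0.011],"angular": [0,0,-0.001]},{"hand": -0.6,"slide": [-0.001,0.0005,0.013],"angular": [0,0,-0.001]},{"hand": -0.6,"slide": [-0.001,0.0005,0.013],"angular": [0,0,-0.001]}]}}

```text
t: 12.1
ee_pos: [0.5819, 0.1522, 0.0369]
tcp_rot: [0.993, 0.118, 0.001, -0.0]
wrist_force: [0.3, 0.1, -1.8]
gripper_width: 0.62
```

```bash
python3 g.py 0.5817 0.1522 0.0357 13.5
```

```text
t 12.1 pos [0.5819 0.1522 0.0369] head 13.5 tilt z [ 0.0013  0.0005 -1.    ] w 0.62 F [ 0.2897  0.1093 -1.8079] M [-0.0414 -0.0534  0.0343] q [-0.8747  0.8076  0.7903  1.8269 -0.7615  0.8395 -1.0343]
slide [-0.0002 -0.0001  0.0012] angular [-0.0002 -0.0014  0.0001]
```

Not yet touching the bed; lower in small steps until contact.

{"fn": "servo_tool", "kwargs": {"steps": [{"hand": -0.6,"slide": [0,0,0.001],"angular": [0,0,0]},{"hand": -0.6,"slide": [0,0,0.0012],"angular": [0,0,0]},{"hand": -0.6,"slide": [0,0,0.0012],"angular": [0,0,0]}]}}

```text
t: 12.4
ee_pos: [0.5821, 0.1523, 0.0362]
tcp_rot: [0.993, 0.118, 0.001, -0.0]
wrist_force: [1.3, 0.4, -2.1]
gripper_width: 0.624
```

```bash
python3 g.py 0.5817 0.1522 0.0357 13.5; python3 v.py 5
```

```text
t 12.4 pos [0.5821 0.1523 0.0362] head 13.51 tilt z [ 0.002   0.0008 -1.    ] w 0.624 F [ 1.33    0.4016 -2.1117] M [0.0503 0.0009 0.0313] q [-0.874   0.8085  0.7892  1.8269 -0.7629  0.8379 -1.0334]
slide [-0.0005  0.      0.0005] angular [-0.0003 -0.0021  0.0002]
```

View pics/v5_side.png

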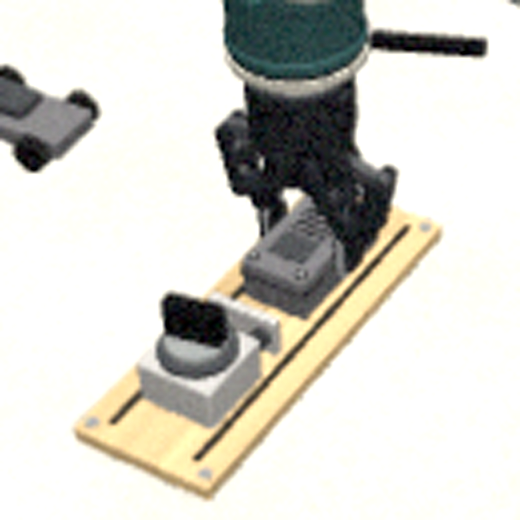

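{"fn": "servo_tool", "kwargs": {"steps": [{"hand": -0.6,"slide": [-0.0003,0,0.0004],"angular": [0,-0.001,0]},{"hand": -0.6,"slide": [-0.0003,0,0.0008],"angular": [0,-0.001,0]},{"hand": -0.6,"slide": [-0.0003,0,0.0008],"angular": [0,-0.001,0]}]}}

```text
t: 12.8
ee_pos: [0.5819, 0.1522, 0.0358]
tcp_rot: [0.993, 0.118, 0.001, -0.0]
wrist_force: [-3.6, 0.5, 9.0]
gripper_width: 0.623
```

```bash
python3 g.py 0.5817 0.1522 0.0357 13.5; sleep 0.1;python3 -c "
from h import *
print(state()['wrist_force'])"
```

```text
t 12.8 pos [0.5819 0.1522 0.0358] head 13.51 tilt z [ 0.001   0.0009 -1.    ] w 0.623 F [-3.64    0.4933  8.9726] M [-0.1362  0.7564 -0.0142] q [-0.8736  0.8091  0.7888  1.8269 -0.7631  0.8383 -1.033 ]
slide [-0.0002 -0.      0.0001] angular [-0.0006 -0.0012  0.0002]
[-3.63998697  0.49326648  8.9726096 ]
```

{"fn": "servo_tool", "kwargs": {"steps": [{"hand": -0.6,"slide": [-0.002,0,-0.0005],"angular": [0,0,0]},{"hand": -0.6,"slide": [-0.008,0,-0.0005],"angular": [0,0,0]},{"hand": -0.6,"slide": [-0.016,0,-0.0005],"angular": [0,0,0]},{"hand": -0.6,"slide": [-0.021,0,-0.0005],"angular": [0,0,0]},{"hand": -0.6,"slide": [-0.021,0,-0.0005],"angular": [0,0,0]}]}}

```text
t: 13.3
ee_pos: [0.5605, 0.1471, 0.0359]
tcp_rot: [0.993, 0.118, 0.0, -0.0]
wrist_force: [-2.5, -0.3, 2.3]
gripper_width: 0.621
```

```bash
cat >> g.py <<'E'
    s=state(); a=np.radians(13.5-180);ex=np.array([np.cos(a),np.sin(a)]);ey=np.array([-ex[1],ex[0]])
    p=s['ee_pos'][:2]-[.5234,.1382]; print('JIG x,y',p@ex,p@ey,'F',s['wrist_force'][:2]@ex,s['wrist_force'][:2]@ey,s['wrist_force'][2])
E
python3 g.py 0.5539 0.1455 0.0357 13.5
```

```text
File "g.py", line 14
    s=state(); a=np.radians(13.5-180);ex=np.array([np.cos(a),np.sin(a)]);ey=np.array([-ex[1],ex[0]])
IndentationError: unexpected indent
```

```bash
sed -i "s/^if __name__.*/if __name__=='__main__':\n    rel(*map(float,sys.argv[1:5]))/" g.py
python3 g.py 0.5539 0.1455 0.0357 13.5; python3 v.py 6; python3 - <<'E'
import cv2
a=cv2.imread('pics/side6.png')[190:260,220:300]
cv2.imwrite('pics/z6.png',cv2.convertScaleAbs(cv2.resize(a,None,fx=8,fy=8,interpolation=cv2.INTER_CUBIC),alpha=1.5))
E
```

```text
t 13.3 pos [0.5605 0.1471 0.0359] head 13.5 tilt z [ 0.0002  0.0006 -1.    ] w 0.621 F [-2.481  -0.3051  2.2973] M [-0.1823  0.3647 -0.0232] q [-0.8919  0.781   0.7917  1.8834 -0.7641  0.8106 -1.0202]
slide [-0.0068  0.0001  0.0002] angular [-0.0006 -0.0004 -0.0001]
JIG x,y -0.038150387966292616 -3.078870785882473e-05 F 2.4836926711933565 -0.2825161620438645 2.2972935802694545
```

View pics/z6.png

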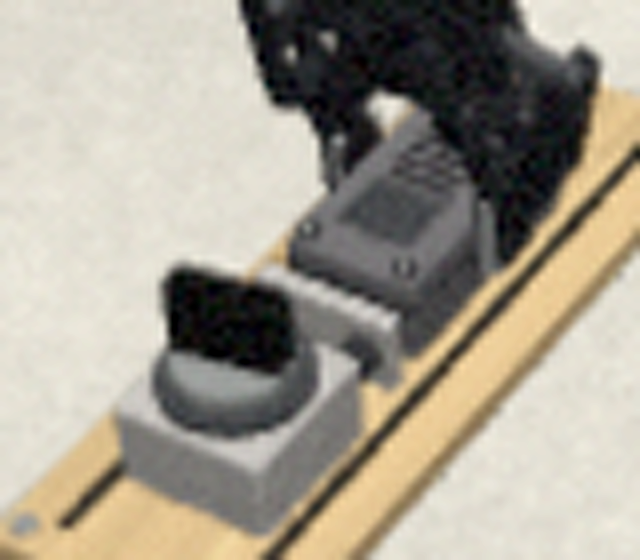

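View pics/v6_top.png

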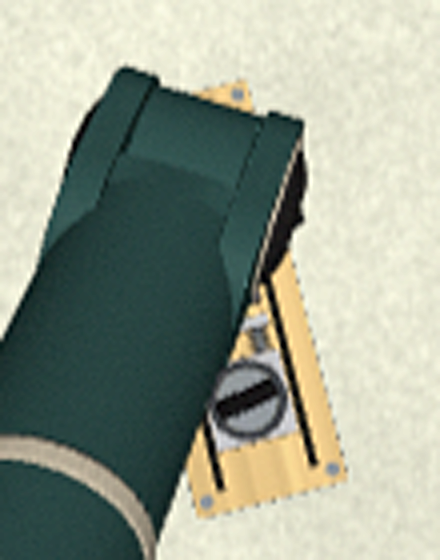

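{"fn": "servo_tool", "kwargs": {"steps": [{"hand": -0.6,"slide": [-0.002,0,0],"angular": [0,0,0]},{"hand": -0.6,"slide": [-0.005,0,0],"angular": [0,0,0]},{"hand": -0.6,"slide": [-0.007,0,0],"angular": [0,0,0]},{"hand": -0.6,"slide": [-0.007,0,0],"angular": [0,0,0]}]}}

```text
t: 13.8
ee_pos: [0.5544, 0.1456, 0.0359]
tcp_rot: [0.993, 0.118, 0.0, -0.0]
wrist_force: [-1.8, -0.2, 3.3]
gripper_width: 0.621
```

```bash
python3 g.py 0.5539 0.1455 0.0357 13.5
```

```text
t 13.8 pos [0.5544 0.1456 0.0359] head 13.51 tilt z [ 0.0008  0.0005 -1.    ] w 0.621 F [-1.8087 -0.1638  3.3272] M [-0.1518  0.2006  0.0193] q [-0.8973  0.7727  0.7926  1.9    -0.7647  0.8015 -1.0161]
slide [-0.0005 -0.      0.0002] angular [-0.0003 -0.0009  0.0001]
JIG x,y -0.031827326536909166 3.304256689194336e-05 F 1.7969791380994478 -0.2629114014613001 3.3271579126881314
```

{"fn": "servo_tool", "kwargs": {"steps": [{"hand": -0.6,"slide": [-0.001,0,0],"angular": [0,0,0]},{"hand": -0.6,"slide": [-0.002,0,0],"angular": [0,0,0]},{"hand": -0.6,"slide": [-0.002,0,0],"angular": [0,0,0]}]}}

```text
t: 14.1
ee_pos: [0.5526, 0.1452, 0.0359]
tcp_rot: [0.993, 0.118, 0.001, -0.0]
wrist_force: [1.1, 1.0, 3.4]
gripper_width: 0.623
```

```bash
python3 g.py 0.5539 0.1455 0.0357 13.5
```

```text
t 14.1 pos [0.5526 0.1452 0.0359] head 13.51 tilt z [ 0.001   0.0005 -1.    ] w 0.623 F [1.0608 0.9626 3.352 ] M [-0.0738 -0.3147  0.0379] q [-0.8988  0.7703  0.7929  1.9047 -0.765   0.7989 -1.0149]
slide [ 0.0013 -0.      0.0002] angular [-0.0002 -0.0011  0.0001]
JIG x,y -0.030047910328785385 3.352683136264748e-05 F -1.256159970961769 -0.6883420290531462 3.351957134889852
```

{"fn": "servo_tool", "kwargs": {"steps": [{"hand": -0.6,"slide": [-0.001,0,0],"angular": [0,0,0]},{"hand": -0.6,"slide": [-0.002,0,0],"angular": [0,0,0]},{"hand": -0.6,"slide": [-0.002,0,0],"angular": [0,0,0]}]}}

```text
t: 14.4
ee_pos: [0.5507, 0.1448, 0.0358]
tcp_rot: [0.993, 0.118, 0.001, -0.0]
wrist_force: [1.4, 0.7, 2.3]
gripper_width: 0.627
```

```bash
python3 g.py 0.5539 0.1455 0.0357 13.5
```

```text
t 14.4 pos [0.5507 0.1448 0.0358] head 13.51 tilt z [ 0.001   0.0005 -1.    ] w 0.627 F [1.4173 0.6632 2.2531] M [ 0.0122 -0.4964  0.0341] q [-0.9005  0.7677  0.7931  1.9098 -0.7652  0.7962 -1.0137]
slide [0.0033 0.     0.0001] angular [-0.0003 -0.0011  0.0002]
JIG x,y -0.028027288268397364 -1.0388893609474467e-05 F -1.5329777237860474 -0.31404790641870073 2.25307024963836
```

{"fn": "servo_tool", "kwargs": {"steps": [{"hand": -0.6,"slide": [-0.001,0,0],"angular": [0,0,0]},{"hand": -0.6,"slide": [-0.002,0,0],"angular": [0,0,0]},{"hand": -0.6,"slide": [-0.002,0,0],"angular": [0,0,0]}]}}

```text
t: 14.7
ee_pos: [0.5487, 0.1443, 0.0358]
tcp_rot: [0.993, 0.118, 0.001, -0.0]
wrist_force: [3.0, 0.3, 1.3]
gripper_width: 0.618
```

```bash
python3 g.py 0.5539 0.1455 0.0357 13.5; python3 v.py 7; python3 - <<'E'
import cv2
a=cv2.imread('pics/side7.png')[190:260,220:300]
cv2.imwrite('pics/z7.png',cv2.convertScaleAbs(cv2.resize(a,None,fx=8,fy=8,interpolation=cv2.INTER_CUBIC),alpha=1.5))
E
```

```text
t 14.7 pos [0.5487 0.1443 0.0358] head 13.51 tilt z [ 0.0011  0.0005 -1.    ] w 0.618 F [3.045  0.2684 1.2557] M [ 0.0915 -0.7931 -0.0309] q [-0.9021  0.7652  0.7933  1.9149 -0.7653  0.7935 -1.0126]
slide [0.0053 0.     0.0001] angular [-0.0002 -0.0012  0.0001]
JIG x,y -0.02605200468577808 1.3996141155428622e-05 F -3.0235511367841905 0.44989236456849047 1.2556672720862554
```

View pics/z7.png

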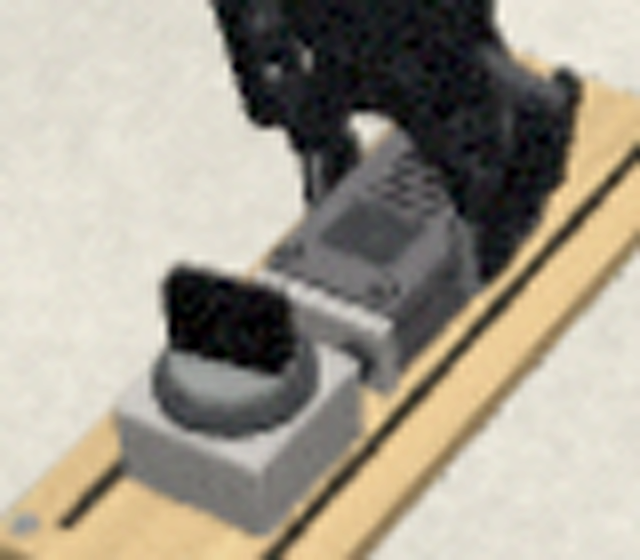

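{"fn": "servo_tool", "kwargs": {"steps": [{"hand": -0.6,"slide": [-0.001,0,0],"angular": [0,0,0]},{"hand": -0.6,"slide": [-0.002,0,0],"angular": [0,0,0]},{"hand": -0.6,"slide": [-0.002,0,0],"angular": [0,0,0]}]}}

```text
t: 15.1
ee_pos: [0.5468, 0.1438, 0.0358]
tcp_rot: [0.993, 0.118, 0.001, -0.0]
wrist_force: [4.9, 1.1, 1.6]
gripper_width: 0.623
```

```bash
python3 g.py 0.5539 0.1455 0.0357 13.5
```

```text
t 15.1 pos [0.5468 0.1438 0.0358] head 13.51 tilt z [ 0.0012  0.0005 -1.    ] w 0.623 F [4.9214 1.144  1.5542] M [ 0.1363 -1.0281 -0.0374] q [-0.9037  0.7626  0.7936  1.9199 -0.7655  0.7908 -1.0114]
slide [ 0.0073 -0.      0.0002] angular [-0.0002 -0.0013  0.0001]
JIG x,y -0.024107765615036168 2.936645234548812e-05 F -5.052518594263275 0.03651270677874654 1.5541842248847253
```

{"fn": "servo_tool", "kwargs": {"steps": [{"hand": -0.6,"slide": [-0.001,0,0],"angular": [0,0,0]},{"hand": -0.6,"slide": [-0.002,0,0],"angular": [0,0,0]},{"hand": -0.6,"slide": [-0.002,0,0],"angular": [0,0,0]}]}}

```text
t: 15.4
ee_pos: [0.545, 0.1434, 0.0359]
tcp_rot: [0.993, 0.118, 0.001, -0.0]
wrist_force: [4.9, 1.3, -1.2]
gripper_width: 0.624
```

```bash
python3 g.py 0.5539 0.1455 0.0357 13.5;  python3 v.py 8; python3 - <<'E'
import cv2
a=cv2.imread('pics/side8.png')[190:260,220:300]
cv2.imwrite('pics/z8.png',cv2.convertScaleAbs(cv2.resize(a,None,fx=8,fy=8,interpolation=cv2.INTER_CUBIC),alpha=1.5))
E
```

```text
t 15.4 pos [0.545  0.1434 0.0359] head 13.51 tilt z [ 0.0014  0.0005 -1.    ] w 0.624 F [ 4.873   1.3278 -1.1846] M [ 0.1412 -1.1765 -0.0464] q [-0.9054  0.7601  0.7939  1.9248 -0.7657  0.7881 -1.0102]
slide [0.0091 0.     0.0002] angular [-0.0002 -0.0015  0.0002]
JIG x,y -0.022217001456766618 -1.7219794030585812e-05 F -5.048352414676878 -0.1534762130118944 -1.1846358135831314
```

View pics/z8.png

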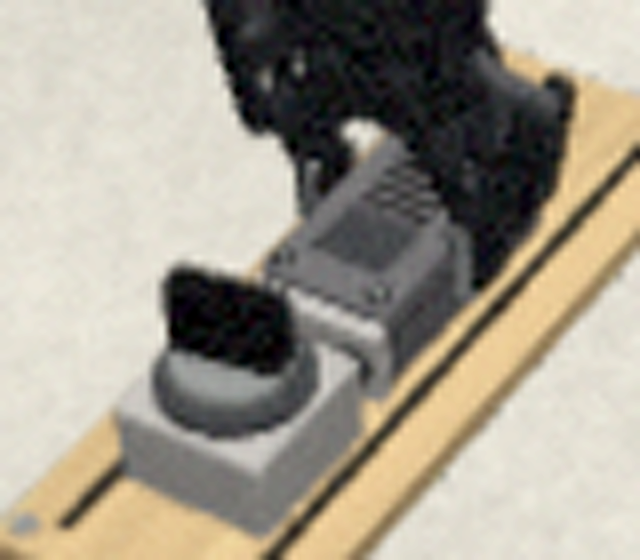

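{"fn": "servo_tool", "kwargs": {"steps": [{"hand": -0.6,"slide": [-0.001,0,0.0002],"angular": [0,0,0]},{"hand": -0.6,"slide": [-0.0025,0,0.0003],"angular": [0,-0.0005,0]},{"hand": -0.6,"slide": [-0.0025,0,0.0003],"angular": [0,-0.0005,0]},{"hand": -0.6,"slide": [-0.0025,0,0.0003],"angular": [0,-0.0005,0]}]}}

```text
t: 15.9
ee_pos: [0.5431, 0.1429, 0.0358]
tcp_rot: [0.993, 0.118, 0.001, -0.0]
wrist_force: [7.3, 1.4, 2.3]
gripper_width: 0.622
```

```bash
python3 g.py 0.5539 0.1455 0.0357 13.5;  python3 v.py 9; python3 - <<'E'
import cv2
a=cv2.imread('pics/side9.png')[190:260,220:300]
cv2.imwrite('pics/z9.png',cv2.convertScaleAbs(cv2.resize(a,None,fx=8,fy=8,interpolation=cv2.INTER_CUBIC),alpha=1.5))
E
python3 -c "
from h import *
import time
for i in range(6):
  get_image('side'); s=state(); print(s['wrist_force'],s['ee_pos'])"
```

```text
t 15.9 pos [0.5431 0.1429 0.0358] head 13.51 tilt z [ 0.0019  0.0006 -1.    ] w 0.622 F [7.3168 1.3923 2.2764] M [ 0.2812 -1.4745 -0.0277] q [-0.907   0.7573  0.7941  1.9302 -0.7662  0.7849 -1.0087]
slide [0.0111 0.     0.0002] angular [-0.0002 -0.002   0.0002]
JIG x,y -0.020228076170944437 1.4969465780995918e-05 F -7.439685874803034 0.3542201226563599 2.2763882268038222
[6.87677435 1.42736636 2.93319461] [0.5430769  0.14293504 0.0358481 ]
[7.22850519 1.12382462 2.27120067] [0.54304759 0.14293658 0.0358338 ]
[6.34091409 2.71111412 2.8866351 ] [0.54306681 0.14292098 0.03585188]
[7.43545967 1.35368687 3.48757269] [0.54305648 0.14292215 0.03583698]
[7.61884718 2.45068103 2.85720197] [0.54309859 0.14294135 0.03585187]
[6.57626035 1.54197244 2.36347429] [0.54307249 0.14291322 0.03584213]
```

View pics/z9.png

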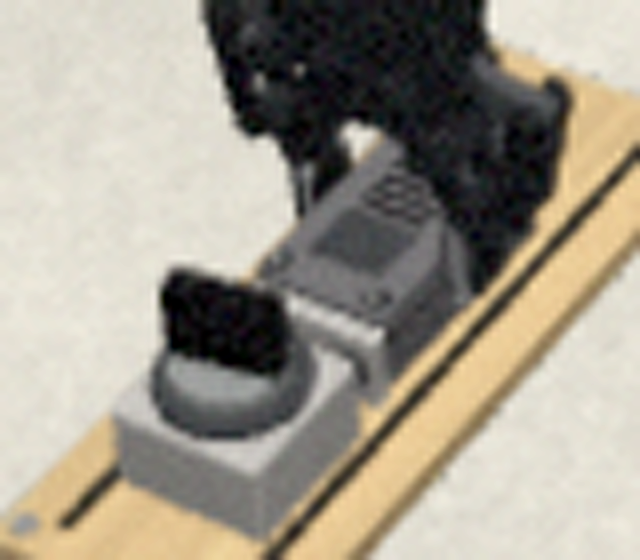

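View pics/v9_top.png

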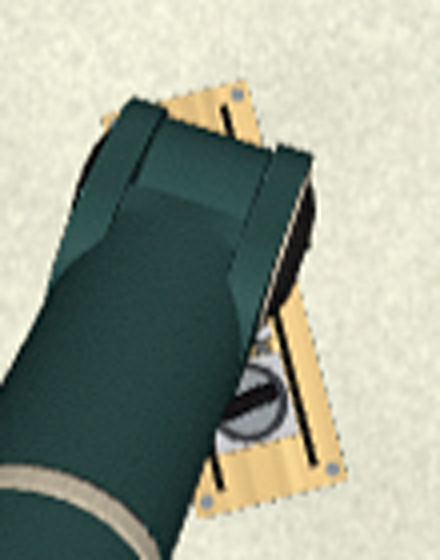

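```bash
python3 - <<'E'
from h import *
g=lambda n:cv2.cvtColor(cv2.imread(f'pics/{n}.png'),cv2.COLOR_BGR2GRAY).astype(np.float32)
for ref,L in(('side6',['side3','side4','side5','side7','side8','side9']),('top6',['top0','top3','top4','top5','top7','top8','top9'])):
  R=g(ref)
  wins={'block':(236,262,238,255),'knob':(240,256,222,236),'bed':(220,236,248,270)} if ref[0]=='s' else {'knobR':(302,315,264,276),'blockR':(305,312,277,287),'bed':(290,325,286,300)}
  for n in L:
    I=g(n); out=[]
    for k,(a,b,c,d) in wins.items():
        # template match upsampled
        s=8
        T=cv2.resize(R[c:d,a:b],None,fx=s,fy=s,interpolation=cv2.INTER_CUBIC)
        S=cv2.resize(I[c-4:d+4,a-4:b+4],None,fx=s,fy=s,interpolation=cv2.INTER_CUBIC)
        r=cv2.matchTemplate(S,T,cv2.TM_CCOEFF_NORMED); _,m,_,p=cv2.minMaxLoc(r)
        out.append((k,p[0]/s-4,p[1]/s-4,round(m,3)))
    print(n,out)
im=get_image('side'); 
a=np.radians(13.5-180);ex=np.array([np.cos(a),np.sin(a)])
p=np.array([.448,.1195,.05]); print('px per mm along jig x side',(proj(im,p+np.r_[ex*.01,0])-proj(im,p))/10)
im=get_image('top'); print((proj(im,p+np.r_[ex*.01,0])-proj(im,p))/10)
E
```

```text
side3 [('block', 0.0, 0.0, 0.995), ('knob', 0.0, 0.0, 0.991), ('bed', 0.0, 0.0, 0.997)]
side4 [('block', 0.0, 0.0, 0.995), ('knob', 0.0, 0.0, 0.991), ('bed', 0.0, 0.0, 0.997)]
side5 [('block', 0.0, 0.0, 0.995), ('knob', 0.0, 0.0, 0.992), ('bed', 0.0, 0.0, 0.997)]
side7 [('block', 0.0, 0.0, 0.994), ('knob', 0.0, 0.125, 0.976), ('bed', 0.0, 0.0, 0.997)]
side8 [('block', 0.0, 0.0, 0.991), ('knob', 0.0, 0.0, 0.96), ('bed', 0.0, 0.0, 0.997)]
side9 [('block', -0.375, 0.375, 0.98), ('knob', -0.375, 0.5, 0.948), ('bed', 0.0, 0.0, 0.995)]
top0 [('knobR', 0.0, -0.125, 0.48), ('blockR', -0.125, -0.25, 0.965), ('bed', 0.0, 0.0, 0.997)]
top3 [('knobR', 0.0, 0.0, 0.995), ('blockR', 0.0, 0.0, 0.995), ('bed', 0.0, 0.0, 0.998)]
top4 [('knobR', 0.0, 0.0, 0.995), ('blockR', 0.0, 0.0, 0.996), ('bed', 0.0, 0.0, 0.998)]
top5 [('knobR', 0.0, 0.0, 0.995), ('blockR', 0.0, 0.0, 0.995), ('bed', 0.0, 0.0, 0.998)]
top7 [('knobR', 0.0, 0.0, 0.995), ('blockR', 0.0, 0.0, 0.995), ('bed', 0.0, 0.0, 0.997)]
top8 [('knobR', 0.0, 0.125, 0.987), ('blockR', 0.125, 0.0, 0.981), ('bed', 0.0, 0.0, 0.988)]
top9 [('knobR', 0.125, 0.625, 0.974), ('blockR', -0.625, 1.0, 0.963), ('bed', 0.125, 0.125, 0.959)]
px per mm along jig x side [-0.22136313  0.23191734]
[0.08724389 0.35241125]
```

```bash
cat > w.py <<'E'
from h import *
import sys
g=lambda n:cv2.cvtColor(cv2.imread(f'pics/{n}.png'),cv2.COLOR_BGR2GRAY).astype(np.float32)
k=sys.argv[1]
for v,ref,wins in(('side','side6',{'block':(236,262,238,255),'knob':(240,256,222,236),'bed':(220,236,248,270)}),('top','top6',{'knobR':(302,315,264,276),'blockR':(305,312,277,287),'bed':(290,325,286,300)})):
    im=get_image(v); save(im,v+k+'.png'); R=g(ref); I=g(v+k); out=[]
    for q,(a,b,c,d) in wins.items():
        s=8
        T=cv2.resize(R[c:d,a:b],None,fx=s,fy=s,interpolation=cv2.INTER_CUBIC)
        S=cv2.resize(I[c-4:d+4,a-4:b+4],None,fx=s,fy=s,interpolation=cv2.INTER_CUBIC)
        r=cv2.matchTemplate(S,T,cv2.TM_CCOEFF_NORMED); _,m,_,p=cv2.minMaxLoc(r)
        out.append((q,p[0]/s-4,p[1]/s-4,round(m,3)))
    print(v,out)
s=state(); print(s['t'],s['wrist_force'],s['ee_pos'])
for n,v,b in((k,'side',(190,260,220,300)),(k,'top',(240,300,270,340))):
    a=cv2.imread(f'pics/{v}{n}.png')[b[0]:b[1],b[2]:b[3]]
    cv2.imwrite(f'pics/z{n}{v}.png',cv2.convertScaleAbs(cv2.resize(a,None,fx=8,fy=8,interpolation=cv2.INTER_CUBIC),alpha=1.5))
E
python3 w.py 10
```

```text
side [('block', -0.375, 0.375, 0.979), ('knob', -0.375, 0.375, 0.947), ('bed', 0.0, 0.0, 0.996)]
top [('knobR', 0.125, 0.625, 0.975), ('blockR', -0.625, 1.0, 0.963), ('bed', 0.125, 0.125, 0.959)]
16.5 [7.42150415 1.68693882 2.24335961] [0.54308097 0.14296008 0.0358365 ]
```

View pics/z10side.png

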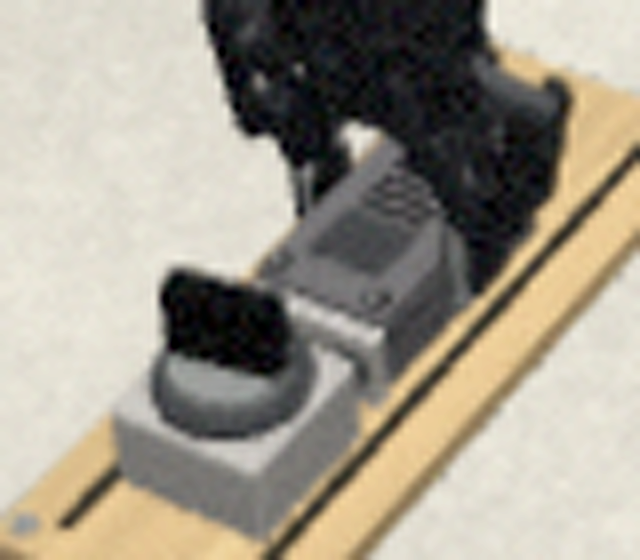

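View pics/z10top.png

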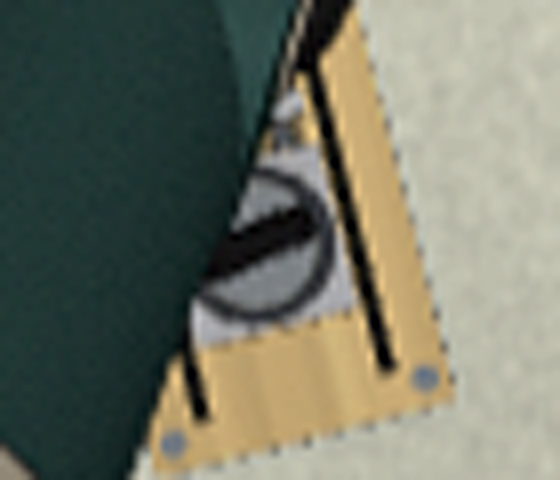

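```bash
python3 - <<'E'
from h import *
im=get_image('top')
def bar(n,poly=None):
    a=cv2.cvtColor(cv2.imread(f'pics/{n}.png'),cv2.COLOR_BGR2GRAY)[258:284,290:314]
    b=cv2.resize(a,None,fx=8,fy=8,interpolation=cv2.INTER_CUBIC)
    m=(b<28).astype(np.uint8)
    k,l,st,c=cv2.connectedComponentsWithStats(m)
    i=1+np.argmax(st[1:,4]); pts=np.argwhere(l==i)[:,::-1]
    P=np.array([at_z(im,(u+.5)/8-.5+290,(v+.5)/8-.5+258,.095)[:2] for u,v in pts])
    r=cv2.minAreaRect((P*1000).astype(np.float32)); C=P.mean(0); w,V=np.linalg.eigh(np.cov((P-C).T)); d=V[:,1]
    print(n,st[i],'centre',C,'heading',np.degrees(np.arctan2(d[1],d[0]))%180,r)
    return b
for n in('top0','top3'): b=bar(n)
cv2.imwrite('pics/bar3.png',cv2.resize(b,None,fx=3,fy=3)*2)
E
```

```text
top0 [  68   23   55  141 5327] centre [0.4471493  0.11971567] heading 4.3615111006593 ((447.4385986328125, 119.29840087890625), (46.6848258972168, 15.164523124694824), 3.8514482975006104)
top3 [  31   55  126   92 4506] centre [0.44711311 0.12038933] heading 114.10479093731547 ((446.92205810546875, 121.37484741210938), (14.241565704345703, 45.69412612915039), 27.67380142211914)
```

View pics/side10.png

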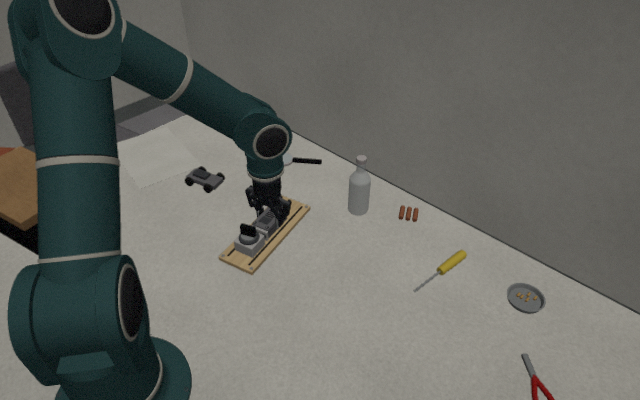

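```bash
cat > ov.py <<'E'
from h import *
import sys
n,xs,q=sys.argv[1],float(sys.argv[2]),float(sys.argv[3])
v='side' if n.startswith('side') else 'top'
im=get_image(v); a=np.radians(13.5-180);ex=np.array([np.cos(a),np.sin(a)]);ey=np.array([-ex[1],ex[0]]);J=np.array([.5234,.1382])
W=lambda x,y,z:np.r_[J+ex*x+ey*y,z]
b=(190,260,220,300) if v=='side' else (240,300,270,340)
s=10 if v=='top' else 8
I=cv2.imread(f'pics/{n}.png')[b[0]:b[1],b[2]:b[3]]; I=cv2.convertScaleAbs(cv2.resize(I,None,fx=s,fy=s,interpolation=cv2.INTER_CUBIC),alpha=1.5)
def L(P,c):
    p=np.array([((proj(im,W(*t))-[b[2],b[0]]+.5)*s) for t in P]); cv2.polylines(I,[np.int32(np.round(p*8))],True,c,1,cv2.LINE_AA,3)
L([(xs+26e-3,-.03,.05),(xs+86e-3,-.03,.05),(xs+86e-3,.03,.05),(xs+26e-3,.03,.05)],(0,0,255))
L([(xs+q,-.028,.048),(xs+q+8e-3,-.028,.048),(xs+q+8e-3,.028,.048),(xs+q,.028,.048)],(0,255,0))
L([(xs+q,.028,.016),(xs+q+8e-3,.028,.016),(xs+q+8e-3,.028,.048),(xs+q,.028,.048)],(0,255,0))
L([(xs+86e-3,-.03,.014),(xs+86e-3,.03,.014),(xs+26e-3,.03,.014)],(255,0,255))
L([(-.15,-.055,.014),(.15,-.055,.014),(.15,.055,.014),(-.15,.055,.014)],(255,0,0))
cv2.imwrite(sys.argv[4],I)
E
python3 ov.py side3 0.0225 0 pics/o3.png; python3 ov.py side10 0.0242 0.0055 pics/o10.png
```

```text
(no output)
```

View pics/o3.png

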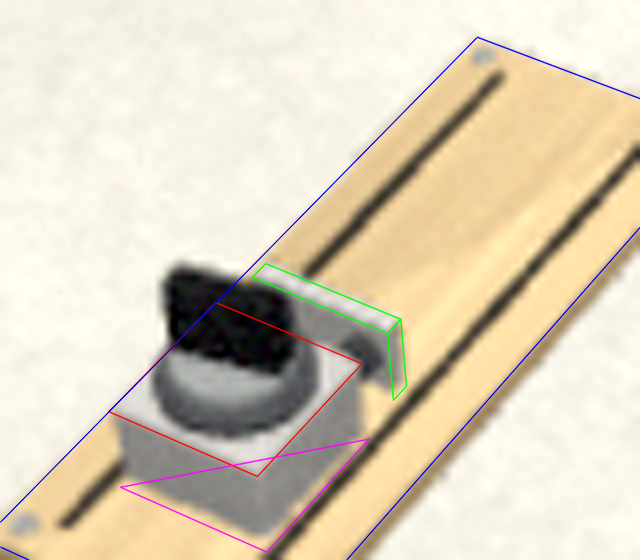

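View pics/o10.png

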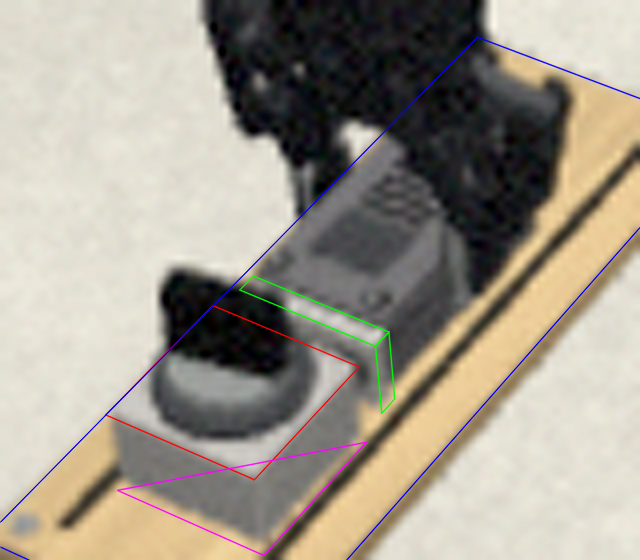

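```bash
python3 - <<'E'
from h import *
ims=[]
for n in('side6','side8','side10'):
    a=cv2.imread(f'pics/{n}.png')[215:262,230:270]; ims.append(cv2.convertScaleAbs(cv2.resize(a,None,fx=6.5,fy=6.5,interpolation=cv2.INTER_CUBIC),alpha=2))
top=np.hstack(ims)
ims=[]
for n in('top3','top7','top10'):
    a=cv2.imread(f'pics/{n}.png')[250:290,285:325]; ims.append(cv2.convertScaleAbs(cv2.resize(a,None,fx=6.5,fy=6.5,interpolation=cv2.INTER_CUBIC),alpha=2))
cv2.imwrite('pics/cmp.png',np.vstack([top,np.hstack(ims)]))
R=cv2.cvtColor(cv2.imread('pics/side6.png'),cv2.COLOR_BGR2GRAY)
for n in('side3','side5','side7','side8','side9','side10'):
    I=cv2.cvtColor(cv2.imread(f'pics/{n}.png'),cv2.COLOR_BGR2GRAY)
    w=(slice(239,258),slice(230,268)); M=np.eye(2,3,dtype=np.float32)
    c,M=cv2.findTransformECC(R[w],I[w],M,cv2.MOTION_TRANSLATION,(3,200,1e-7),None,1); print(n,c,M[:,2])
R=cv2.cvtColor(cv2.imread('pics/top3.png'),cv2.COLOR_BGR2GRAY)
for n in('top0','top4','top6','top7','top8','top9','top10'):
    I=cv2.cvtColor(cv2.imread(f'pics/{n}.png'),cv2.COLOR_BGR2GRAY)
    m=np.zeros((45,35),np.uint8); w=(slice(275,284),slice(300,318)); M=np.eye(2,3,dtype=np.float32)
    try:
        c,M=cv2.findTransformECC(R[w],I[w],M,cv2.MOTION_TRANSLATION,(3,200,1e-7),None,1); print(n,c,M[:,2])
    except Exception as e: print(n,'fail')
E
```

```text
side3 0.9971089829715832 [-0.00770112  0.00360649]
side5 0.9966728096363823 [-0.01846468  0.00838124]
side7 0.9960756504262306 [-0.02263961  0.00810747]
side8 0.9901443325144659 [-0.05411409  0.04370973]
side9 0.8753130280447609 [-0.35846826  0.33555257]
side10 0.8873051986093733 [-0.38584214  0.3733181 ]
top0 0.8358902201586029 [-0.001167   -0.43000883]
top4 0.9995376111923723 [-0.00588224 -0.0106344 ]
top6 0.9994800002159523 [-0.0114802   0.00531134]
top7 0.9995337803831313 [-0.00401225  0.01301728]
top8 0.9925524095646966 [0.00031593 0.00946661]
top9 0.894978920826591 [0.17134771 0.36046806]
top10 0.894684622406654 [0.14438666 0.34604722]
```

View pics/cmp.png

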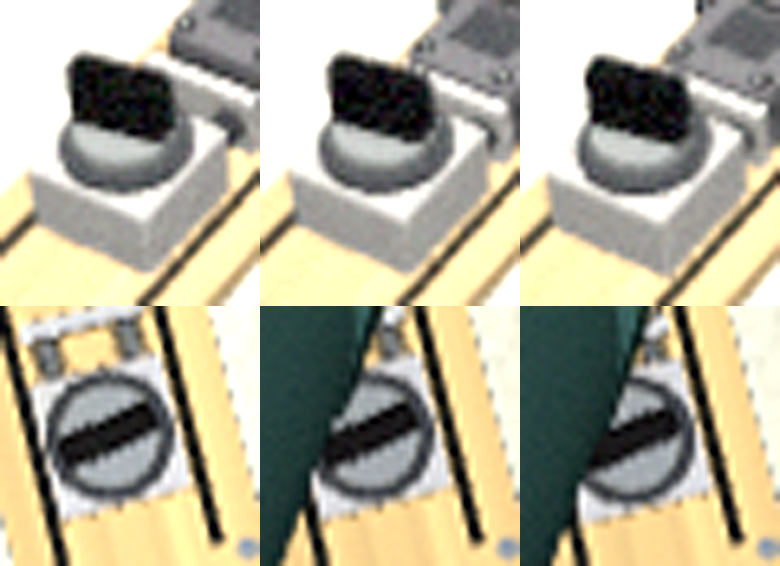

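```bash
cat > ecc.py <<'E'
from h import *
import sys
def run(k):
    for v,ref,w in(('side','side6',(slice(239,258),slice(230,268))),('top','top3',(slice(275,284),slice(300,318)))):
        acc=[get_image(v) for _ in range(3)]
        I=np.mean([np.asarray(a['pixels']).astype(np.float32) for a in acc],0).astype(np.uint8)
        cv2.imwrite(f'pics/{v}{k}.png',I[...,::-1]); G=cv2.cvtColor(I,cv2.COLOR_RGB2GRAY)
        R=cv2.cvtColor(cv2.imread(f'pics/{ref}.png'),cv2.COLOR_BGR2GRAY)
        M=np.eye(2,3,dtype=np.float32); c,M=cv2.findTransformECC(R[w],G[w],M,cv2.MOTION_TRANSLATION,(3,200,1e-7),None,1); print(v,c,M[:,2])
    print(state()['t'])
run(sys.argv[1])
E
python3 ecc.py 11
```

```text
side 0.8814522312577245 [-0.40225646  0.3541963 ]
top 0.8949665787121683 [0.15207337 0.3430733 ]
16.95
```

{"fn": "servo_tool", "kwargs": {"steps": [{"hand": -0.6,"slide": [0.002,0,0],"angular": [0,0,0]},{"hand": -0.6,"slide": [0.0045,0,0],"angular": [0,0,0]},{"hand": -0.6,"slide": [0.0045,0,0],"angular": [0,0,0]}]}}

```text
t: 17.25
ee_pos: [0.546, 0.1435, 0.0358]
tcp_rot: [0.993, 0.117, -0.001, -0.0]
wrist_force: [-8.8, -0.3, 18.4]
gripper_width: 0.622
```

```bash
python3 ecc.py 12; python3 g.py 0.5539 0.1455 0.0357 13.5|tail -1
```

```text
side 0.8910322846659038 [-0.39380342  0.36207587]
top 0.8952746423240738 [0.16888896 0.34664127]
17.55
JIG x,y -0.02317940439847795 5.0671294665986466e-05 F 7.708259544569495 -2.0442507866581616 17.337442874737793
```

```bash
python3 - <<'E'
from h import *
G=lambda n:cv2.cvtColor(cv2.imread(f'pics/{n}.png'),cv2.COLOR_BGR2GRAY)
def e(a,b,w):
    M=np.eye(2,3,dtype=np.float32); c,M=cv2.findTransformECC(G(a)[w],G(b)[w],M,cv2.MOTION_TRANSLATION,(3,300,1e-8),None,1); print(a,b,w,round(c,4),M[:,2])
e('top0','top3',(slice(246,260),slice(286,310)))
e('top0','top3',(slice(279,286),slice(292,318)))
e('side0','side3',(slice(245,258),slice(232,268)))
e('side0','side3',(slice(222,245),slice(258,272)))
e('side6','side12',(slice(245,258),slice(232,262)))
e('top6','top12',(slice(279,286),slice(296,318)))
E
python3 v.py 13
```

```text
top0 top3 (slice(246, 260, None), slice(286, 310, None)) 0.9664 [0.08698138 0.15681882]
top0 top3 (slice(279, 286, None), slice(292, 318, None)) 0.9707 [0.04018927 0.14083883]
side0 side3 (slice(245, 258, None), slice(232, 268, None)) 0.9891 [-0.05847745  0.07897016]
side0 side3 (slice(222, 245, None), slice(258, 272, None)) 0.9873 [-0.05423014  0.05805507]
side6 side12 (slice(245, 258, None), slice(232, 262, None)) 0.8544 [-0.3211982  0.3276574]
top6 top12 (slice(279, 286, None), slice(296, 318, None)) 0.9182 [0.10085335 0.20433247]
```

View pics/v13_side.png

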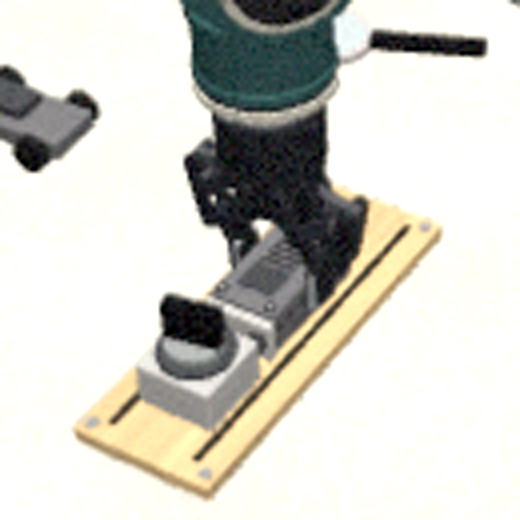

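{"fn": "servo_tool", "kwargs": {"steps": [{"hand": -0.6,"slide": [-0.001,0,-0.0004],"angular": [0,0,0]},{"hand": -0.6,"slide": [-0.003,0,-0.0004],"angular": [0,0,0]},{"hand": -0.6,"slide": [-0.0045,0,-0.0004],"angular": [0,0,0]},{"hand": -0.6,"slide": [-0.0045,0,-0.0004],"angular": [0,0,0]}]}}

```text
t: 18.05
ee_pos: [0.5425, 0.1428, 0.0359]
tcp_rot: [0.993, 0.118, 0.001, -0.0]
wrist_force: [5.4, 1.2, -2.1]
gripper_width: 0.625
```

```bash
python3 ecc.py 14; python3 g.py 0.5539 0.1455 0.0357 13.5
```

```text
side 0.9786215376366905 [-0.5845033   0.59092426]
top 0.9623001048597524 [0.2474445  0.76721686]
18.35
t 18.35 pos [0.5426 0.1428 0.0359] head 13.51 tilt z [ 0.0011  0.0003 -1.    ] w 0.623 F [ 5.5689  0.9089 -1.7658] M [ 0.2311 -1.2997  0.0326] q [-0.9074  0.7571  0.7943  1.9307 -0.7656  0.7854 -1.0091]
slide [0.0116 0.     0.0002] angular [-0.     -0.0011  0.0002]
JIG x,y -0.019776738574060742 9.27959671968711e-06 F -5.627163403905572 0.4162291330378584 -1.7657992680614507
```

{"fn": "servo_tool", "kwargs": {"steps": [{"hand": -0.6,"slide": [-0.0005,0,0],"angular": [0,0,0]},{"hand": -0.6,"slide": [-0.001,0,0],"angular": [0,0,0]},{"hand": -0.6,"slide": [-0.001,0,0],"angular": [0,0,0]}]}}

```text
t: 18.65
ee_pos: [0.5417, 0.1426, 0.0359]
tcp_rot: [0.993, 0.118, 0.001, -0.0]
wrist_force: [6.4, 0.7, -1.0]
gripper_width: 0.62
```

```bash
python3 ecc.py 15; python3 g.py 0.5539 0.1455 0.0357 13.5
```

```text
side 0.977739616907638 [-0.6527588  0.6717637]
top 0.9547323097395795 [0.2839886 0.8306891]
18.95
t 18.95 pos [0.5417 0.1426 0.0359] head 13.52 tilt z [ 0.0012  0.0003 -1.    ] w 0.623 F [ 6.034   1.2934 -3.2593] M [ 0.2795 -1.3976 -0.0809] q [-0.9083  0.7559  0.7945  1.9331 -0.7657  0.7841 -1.0085]
slide [0.0125 0.     0.0002] angular [-0.     -0.0012  0.0003]
JIG x,y -0.01885645409706451 -6.527431723986074e-06 F -6.169262121118691 0.15095874193434833 -3.2593111719304915
```

{"fn": "servo_tool", "kwargs": {"steps": [{"hand": -0.6,"slide": [0.004,0,-0.001],"angular": [0,0,0]},{"hand": -0.6,"slide": [0.014,0,-0.002],"angular": [0,0,0]},{"hand": -0.6,"slide": [0.024,0,-0.002],"angular": [0,0,0]},{"hand": -0.6,"slide": [0.028,0,-0.001],"angular": [0,0,0]},{"hand": -0.6,"slide": [0.028,0,0],"angular": [0,0,0]}]}}

```text
t: 19.45
ee_pos: [0.5694, 0.1491, 0.0358]
tcp_rot: [0.993, 0.118, 0.0, -0.0]
wrist_force: [0.0, 3.2, 20.2]
gripper_width: 0.623
```

```bash
python3 ecc.py 16; python3 g.py 0.5539 0.1455 0.0357 13.5
```

```text
side 0.983882250719395 [-0.60109454  0.62205756]
top 0.9557824088205651 [0.28206027 0.8283773 ]
19.75
t 19.75 pos [0.5685 0.1489 0.0359] head 13.5 tilt z [ 0.0004  0.0003 -1.    ] w 0.62 F [ 1.6904 -0.535   0.1982] M [-0.1068 -0.3753 -0.0198] q [-0.8852  0.7917  0.791   1.8622 -0.7634  0.8213 -1.0252]
slide [-0.015  -0.0001  0.0002] angular [-0.0002 -0.0004 -0.    ]
JIG x,y -0.04640436467733594 0.00010243372946011911 F -1.518791222088798 0.9147942653939107 0.1982166625396089
```

{"fn": "servo_tool", "kwargs": {"steps": [{"hand": 0.2,"slide": [0,0,0],"angular": [0,0,0]},{"hand": 1,"slide": [0,0,0],"angular": [0,0,0]},{"hand": 1,"slide": [0,0,-0.01],"angular": [0,0,0]},{"hand": 1,"slide": [0,0,-0.05],"angular": [0,0,0]},{"hand": 1,"slide": [0,0,-0.1],"angular": [0,0,-0.1]}]}}

```text
t: 20.25
ee_pos: [0.5675, 0.1486, 0.1363]
tcp_rot: [0.986, 0.167, -0.001, 0.001]
wrist_force: [-0.2, 1.1, 0.9]
gripper_width: 1.0
```

```bash
python3 g.py 0.4455 0.1200 0.16 115
```

```text
t 20.25 pos [0.5675 0.1486 0.1363] head 19.24 tilt z [-0.0026 -0.0016 -1.    ] w 1.0 F [-0.2318  1.1439  0.853 ] M [ 0.0167 -0.0006  0.0164] q [-0.9609  0.6516  0.8987  1.8245 -0.6103  0.9724 -1.0341]
slide [-0.1247 -0.0131 -0.0233] angular [-0.0019  0.0028 -1.6714]
JIG x,y -0.045325437496108824 0.00014712716444013527 F -0.04162645461873174 -1.1663910687392767 0.8530494095958306
```

{"fn": "servo_tool", "kwargs": {"steps": [{"hand": 1,"slide": [-0.01,-0.001,-0.01],"angular": [0,0,-0.14]},{"hand": 1,"slide": [-0.02,-0.002,-0.02],"angular": [0,0,-0.28]},{"hand": 1,"slide": [-0.03,-0.003,-0.023],"angular": [0,0,-0.42]},{"hand": 1,"slide": [-0.04,-0.004,-0.023],"angular": [0,0,-0.56]},{"hand": 1,"slide": [-0.05,-0.005,-0.023],"angular": [0,0,-0.7]}]}}

```text
t: 20.75
ee_pos: [0.5193, 0.1371, 0.1597]
tcp_rot: [0.867, 0.498, 0.001, -0.0]
wrist_force: [0.7, -0.6, 0.2]
gripper_width: 0.998
```

```bash
python3 g.py 0.4455 0.1200 0.16 115
```

```text
t 20.75 pos [0.5193 0.1371 0.1597] head 59.67 tilt z [ 0.0009  0.0008 -1.    ] w 0.998 F [ 0.6603 -0.601   0.1581] M [ 0.0618 -0.0377  0.0518] q [-0.9379  0.4687  0.7888  1.9329 -0.4191  0.9092 -0.4686]
slide [-0.052  -0.0551 -0.0004] angular [ 0.0009 -0.0009 -0.9657]
JIG x,y 0.004215255056644027 0.00013333892146960794 F -0.5018046635293207 0.7385433297005302 0.15805871293613633
```

{"fn": "servo_tool", "kwargs": {"steps": [{"hand": 1,"slide": [-0.007,-0.008,0],"angular": [0,0,-0.14]},{"hand": 1,"slide": [-0.015,-0.016,0],"angular": [0,0,-0.28]},{"hand": 1,"slide": [-0.023,-0.024,0],"angular": [0,0,-0.42]},{"hand": 1,"slide": [-0.03,-0.032,0],"angular": [0,0,-0.56]},{"hand": 1,"slide": [-0.037,-0.04,0],"angular": [0,0,-0.7]}]}}

```text
t: 21.25
ee_pos: [0.466, 0.1255, 0.1595]
tcp_rot: [0.644, 0.765, 0.0, 0.0]
wrist_force: [0.1, 0.0, -1.1]
gripper_width: 0.995
```

```bash
python3 g.py 0.4455 0.1200 0.13 115
```

```text
t 21.25 pos [0.466  0.1255 0.1595] head 99.76 tilt z [ 0.0007  0.0005 -1.    ] w 0.995 F [ 0.1292  0.0153 -1.1462] M [0.005  0.0012 0.0135] q [-0.8822  0.3267  0.6547  2.0585 -0.2665  0.8376  0.0973]
slide [-0.0019 -0.0212  0.0294] angular [ 0.0008 -0.0003 -0.2659]
JIG x,y 0.058770001278646844 -0.001028727841013258 F -0.12923533802169698 0.015266438669380206 -1.1462164419735803
```

{"fn": "servo_tool", "kwargs": {"steps": [{"hand": 1,"slide": [-0.001,-0.009,0.008],"angular": [0,0,-0.13]},{"hand": 0.6,"slide": [-0.002,-0.019,0.018],"angular": [0,0,-0.26]},{"hand": 0.3,"slide": [-0.002,-0.02,0.028],"angular": [0,0,-0.26]},{"hand": 0.3,"slide": [-0.002,-0.02,0.028],"angular": [0,0,-0.26]}]}}

```text
t: 21.65
ee_pos: [0.4468, 0.1203, 0.1303]
tcp_rot: [0.544, 0.839, -0.0, -0.0]
wrist_force: [0.3, 0.9, 0.6]
gripper_width: 0.653
```

```bash
python3 g.py 0.4455 0.1200 0.083 115; python3 v.py 17
```

```text
t 21.65 pos [0.4468 0.1203 0.1303] head 114.1 tilt z [-0.0006 -0.     -1.    ] w 0.653 F [0.2534 0.8835 0.6262] M [-0.0056  0.0025  0.0168] q [-0.8287  0.3333  0.5826  2.1226 -0.2657  0.756   0.3444]
slide [ 0.0002 -0.0013  0.0473] angular [-0.0005 -0.0002 -0.0157]
JIG x,y 0.07862380011156567 -0.000500362360354396 F -0.45261462443283 -0.7999294928889461 0.6262073593022592
```

View pics/v17_side.png

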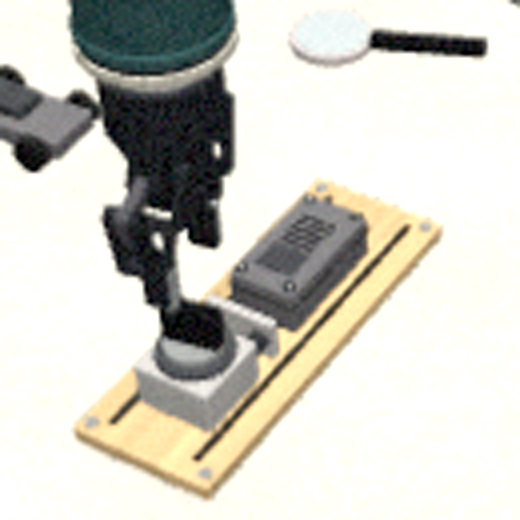

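{"fn": "servo_tool", "kwargs": {"steps": [{"hand": 0.3,"slide": [0,-0.001,0.015],"angular": [0,0,0]},{"hand": 0.1,"slide": [0,-0.001,0.035],"angular": [0,0,0]},{"hand": -0.1,"slide": [0,-0.001,0.046],"angular": [0,0,0]},{"hand": -0.3,"slide": [0,-0.001,0.046],"angular": [0,0,0]}], "newtons": 20}}

```text
t: 22.15
ee_pos: [0.446, 0.1199, 0.0841]
tcp_rot: [0.543, 0.84, -0.001, -0.0]
wrist_force: [-0.4, -0.1, -0.6]
gripper_width: 0.351
```

```bash
python3 g.py 0.4455 0.1200 0.083 115; python3 v.py 18
```

```text
t 22.15 pos [0.446  0.1199 0.0841] head 114.28 tilt z [-0.0011 -0.0008 -1.    ] w 0.351 F [-0.3692 -0.1201 -0.557 ] M [ 0.0574 -0.0312  0.0341] q [-0.778   0.4199  0.5306  2.1487 -0.3443  0.6557  0.4148]
slide [ 0.0002 -0.0004  0.0011] angular [-0.0013  0.0003 -0.0126]
JIG x,y 0.0795463478916955 -0.00032823887108676724 F 0.38702935138323896 0.030575414278818613 -0.5569768668705972
```

View pics/v18_side.png

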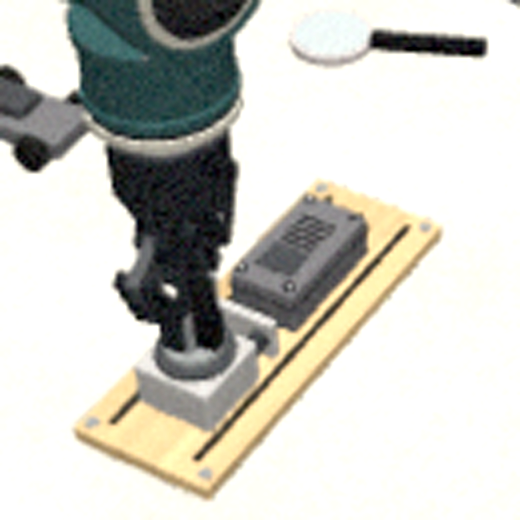

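Now close on the bar.

{"fn": "servo_tool", "kwargs": {"steps": [{"hand": -0.6,"slide": [0,0,0.0008],"angular": [0,0,0]},{"hand": -1,"slide": [0,0,0.0008],"angular": [0,0,0]},{"hand": -1,"slide": [0,0,0.0008],"angular": [0,0,0]},{"hand": -1,"slide": [0,0,0.0008],"angular": [0,0,0]}], "newtons": 30}}

```text
t: 22.65
ee_pos: [0.4467, 0.1202, 0.0847]
tcp_rot: [0.542, 0.84, 0.001, 0.0]
wrist_force: [-0.8, -1.2, 6.7]
gripper_width: 0.153
```

```bash
python3 g.py 0.4484 0.1209 0.083 115
```

```text
t 22.65 pos [0.4467 0.1202 0.0847] head 114.33 tilt z [ 0.0015  0.0009 -1.    ] w 0.153 F [-0.7699 -1.167   6.7451] M [-0.4276  0.2885 -0.1097] q [-0.7774  0.4182  0.5304  2.1487 -0.3451  0.6542  0.4167]
slide [-0.0001  0.0019  0.0017] angular [ 0.0017 -0.0002 -0.0117]
JIG x,y 0.07882344417256955 -0.0004205911731757926 F 1.021103527582831 0.9550231465795813 6.745117961139235
```

{"fn": "servo_tool", "kwargs": {"steps": [{"hand": -1,"slide": [0,0.0006,0.0003],"angular": [0,0,0]},{"hand": -1,"slide": [0,0.0012,0.0005],"angular": [0,0,0]},{"hand": -1,"slide": [0,0.0012,0.0005],"angular": [0,0,0]}], "newtons": 50}}

```text
t: 22.95
ee_pos: [0.4481, 0.1206, 0.0847]
tcp_rot: [0.542, 0.84, 0.001, 0.0]
wrist_force: [-2.2, -4.2, 18.9]
gripper_width: 0.156
```

```bash
python3 g.py 0.4484 0.1209 0.083 115
```

```text
t 22.95 pos [0.4481 0.1206 0.0847] head 114.31 tilt z [ 0.0019  0.0012 -1.    ] w 0.156 F [-2.1771 -4.1524 18.8776] M [-0.796   0.6923 -0.084 ] q [-0.7762  0.4202  0.5298  2.1456 -0.3463  0.655   0.4174]
slide [0.0002 0.0004 0.0017] angular [ 0.0022 -0.0003 -0.012 ]
JIG x,y 0.07734547407615162 -0.000433689846572026 F 3.0862900519475596 3.529443915073161 18.87757053377301
```

```bash
cat > e2.py <<'E'
from h import *
import sys
k=sys.argv[1]
acc=[get_image('side') for _ in range(4)]
I=np.mean([np.asarray(a['pixels']).astype(np.float32) for a in acc],0).astype(np.uint8); cv2.imwrite(f'pics/side{k}.png',I[...,::-1])
G=lambda n:cv2.cvtColor(cv2.imread(f'pics/{n}.png'),cv2.COLOR_BGR2GRAY)
for ref in('side0','side6','side15'):
  for w in((slice(245,258),slice(232,268)),(slice(222,245),slice(262,274))):
    M=np.eye(2,3,dtype=np.float32)
    try: c,M=cv2.findTransformECC(G(ref)[w],G('side'+k)[w],M,cv2.MOTION_TRANSLATION,(3,300,1e-8),None,1); print(ref,w[0],round(c,3),M[:,2],'mm',(M[1,2]*.2319-M[0,2]*.2214)/(.2319**2+.2214**2))
    except Exception as e: print('fail')
E
python3 e2.py 19; python3 v.py 20
```

```text
side0 slice(245, 258, None) 0.983 [-0.09129953  0.07663108] mm 0.36951455
fail
side6 slice(245, 258, None) 0.996 [-0.02299646  0.00951823] mm 0.07100202
side6 slice(222, 245, None) 0.899 [ 0.0420956  -0.17181803] mm -0.47827515
side15 slice(245, 258, None) 0.984 [ 0.6200019  -0.65646064] mm -2.8162854
side15 slice(222, 245, None) 0.622 [ 1.9845154 -1.789016 ] mm -8.31013
```

View pics/v20_side.png

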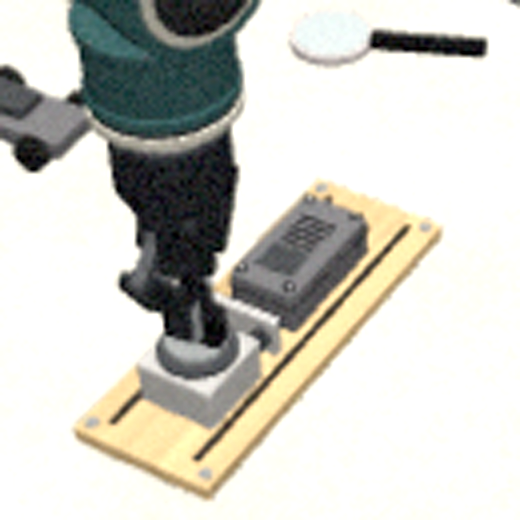

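{"fn": "servo_tool", "kwargs": {"steps": [{"hand": -1,"slide": [0,0.0002,-0.0006],"angular": [0,0,0.0]},{"hand": -1,"slide": [0,0.0002,-0.0006],"angular": [0,0,0.05]},{"hand": -1,"slide": [0,0.0002,-0.0006],"angular": [0,0,0.1]}], "newtons": 50}}

```text
t: 23.55
ee_pos: [0.4482, 0.1206, 0.0848]
tcp_rot: [0.584, 0.812, 0.001, 0.001]
wrist_force: [1.8, -2.8, 5.1]
gripper_width: 0.156
```

```bash
python3 g.py 0.4484 0.1209 0.083 107.6
```

```text
t 23.55 pos [0.4482 0.1206 0.0848] head 108.49 tilt z [ 0.002   0.0007 -1.    ] w 0.156 F [ 1.8342 -2.769   5.0875] M [-0.6317 -0.2393  0.1095] q [-0.7974  0.4254  0.5556  2.1459 -0.3638  0.6586  0.332 ]
slide [0.0002 0.0003 0.0018] angular [ 0.0021 -0.0001  0.0155]
JIG x,y 0.07723961549832903 -0.0004503455151508948 F -1.1371038484318183 3.1206947476923834 5.087508269047468
```

{"fn": "servo_tool", "kwargs": {"steps": [{"hand": -1,"slide": [0,0.0002,0],"angular": [0,0,0.04]},{"hand": -1,"slide": [0,0.0002,0],"angular": [0,0,0.08]},{"hand": -1,"slide": [0,0.0002,0],"angular": [0,0,0.08]}]}}

```text
t: 23.85
ee_pos: [0.4482, 0.1209, 0.0848]
tcp_rot: [0.615, 0.788, 0.001, 0.0]
wrist_force: [-0.2, -3.0, 9.1]
gripper_width: 0.148
```

```bash
python3 g.py 0.4484 0.1209 0.083 107.6
```

```text
t 23.85 pos [0.4482 0.1209 0.0848] head 104.03 tilt z [ 0.0016  0.0005 -1.    ] w 0.148 F [-0.208  -3.0017  9.0833] M [-0.5999  0.1274  1.1585] q [-0.814   0.4301  0.5754  2.1458 -0.3782  0.6619  0.2668]
slide [-0.0001  0.0002  0.0018] angular [ 0.0017 -0.     -0.0623]
JIG x,y 0.0771527552261835 -0.0007702784094893761 F 0.9029787391286287 2.8702087474785087 9.083254228055619
```

{"fn": "servo_tool", "kwargs": {"steps": [{"hand": -1,"slide": [0,0,-0.0003],"angular": [0,0,-0.05]},{"hand": -1,"slide": [0,0.0004,-0.0003],"angular": [0,0,-0.05]},{"hand": -1,"slide": [0,0.0006,-0.0003],"angular": [0,0,-0.05]}]}}

```text
t: 24.15
ee_pos: [0.4482, 0.1209, 0.0848]
tcp_rot: [0.596, 0.803, 0.0, -0.0]
wrist_force: [-3.4, -3.4, 9.9]
gripper_width: 0.149
```

```bash
python3 g.py 0.4484 0.1209 0.083 107.6; python3 e2.py 21
```

```text
t 24.15 pos [0.4482 0.1209 0.0848] head 106.82 tilt z [ 0.0003  0.0007 -1.    ] w 0.149 F [-3.4182 -3.401   9.8541] M [-0.5234  0.784   0.2577] q [-0.8031  0.4279  0.5625  2.1446 -0.3694  0.6618  0.3076]
slide [-0.0001  0.0001  0.0018] angular [ 0.0005 -0.0006 -0.0136]
JIG x,y 0.0771030348445746 -0.0007654835075454701 F 4.117686578935211 2.509021879999659 9.8541099917971
side0 slice(245, 258, None) 0.983 [-0.08851057  0.08380812] mm 0.37969866
fail
side6 slice(245, 258, None) 0.997 [-0.01415647  0.02911239] mm 0.09616568
side6 slice(222, 245, None) 0.899 [ 0.04395725 -0.16997646] mm -0.4781303
side15 slice(245, 258, None) 0.984 [ 0.6103061 -0.6900534] mm -2.8711855
side15 slice(222, 245, None) 0.607 [ 2.0456572 -1.7452877] mm -8.343168
```

{"fn": "servo_tool", "kwargs": {"steps": [{"hand": -1,"slide": [0,0.0005,0],"angular": [0,0,0]},{"hand": -1,"slide": [0,0.0008,0],"angular": [0,0,0]},{"hand": -1,"slide": [0,0.0008,0],"angular": [0,0,0]}]}}

```text
t: 24.65
ee_pos: [0.4488, 0.121, 0.0848]
tcp_rot: [0.596, 0.803, 0.0, -0.0]
wrist_force: [-4.9, -3.6, 10.4]
gripper_width: 0.149
```

```bash
python3 g.py 0.4484 0.1209 0.083 107.6; python3 e2.py 22|head -1
```

```text
t 24.65 pos [0.4488 0.121  0.0848] head 106.81 tilt z [-0.0003  0.0005 -1.    ] w 0.149 F [-4.8597 -3.602  10.3572] M [-0.6729  1.0318  0.2567] q [-0.8026  0.4291  0.5624  2.143  -0.3697  0.6631  0.3077]
slide [-0.     -0.0004  0.0018] angular [-0.0001 -0.0006 -0.0138]
JIG x,y 0.07658047403850848 -0.0007275906358595548 F 5.566344457417136 2.368017163983706 10.357225447931679
side0 slice(245, 258, None) 0.996 [-0.01410419  0.01339694] mm 0.060600083
```

```bash
python3 - <<'E'
from h import *
a=np.radians(13.5-180);ex=np.array([np.cos(a),np.sin(a)])
for i in range(8):
    get_image('side'); s=state(); print(round(s['t'],2),(s['ee_pos'][:2]-[.5234,.1382])@ex*1e3, s['wrist_force'][:2]@ex, s['torque'])
E
```

```text
24.9 76.53337589922778 5.44209916370595 [-0.67653983  1.00114142  0.25926103]
24.95 76.54823540690232 6.0463772160074996 [-0.66157713  1.00323992  0.26005093]
25.0 76.56161627725686 4.869488671059485 [-0.69281409  1.03784711  0.24079869]
25.05 76.58080051927985 4.812249471996377 [-0.69676065  0.97798979  0.23442313]
25.1 76.57367015213018 6.519975152035824 [-0.70764137  1.01444012  0.27804576]
25.15 76.56262964624386 6.0658953313733415 [-0.71504741  0.99758174  0.19372264]
25.2 76.5615005386114 4.924933227908312 [-0.68342977  1.02234071  0.30242741]
25.25 76.54936706430207 5.280230677518009 [-0.64375261  1.03721179  0.24742168]
```

{"fn": "servo_tool", "kwargs": {"steps": [{"hand": -1,"slide": [0,-0.001,0],"angular": [0,0,0]},{"hand": -1,"slide": [0,-0.002,0],"angular": [0,0,0]},{"hand": -1,"slide": [0,-0.002,0],"angular": [0,0,0]}]}}

```text
t: 25.55
ee_pos: [0.4479, 0.1208, 0.0848]
tcp_rot: [0.596, 0.803, 0.001, 0.001]
wrist_force: [3.9, -0.7, 0.7]
gripper_width: 0.149
```

```bash
python3 g.py 0.4484 0.1209 0.083 107.6|sed -n '1p;3p'; python3 e2.py 23|head -1
```

```text
t 25.55 pos [0.4479 0.1208 0.0848] head 106.84 tilt z [ 0.0024  0.0008 -1.    ] w 0.149 F [ 3.8706 -0.7281  0.6587] M [-0.157  -1.0788  0.1832] q [-0.8041  0.4264  0.5629  2.1467 -0.369   0.6589  0.3074]
JIG x,y 0.07741810429063178 -0.0007337686796075786 F -3.593695288167032 1.611593241583123 0.658722435684393
side0 slice(245, 258, None) 0.981 [-0.09234452  0.11248877] mm 0.45265785
```

{"fn": "servo_tool", "kwargs": {"steps": [{"hand": -1,"slide": [0,-0.0005,0],"angular": [0,0,0]},{"hand": -1,"slide": [0,-0.0008,0],"angular": [0,0,0]},{"hand": -1,"slide": [0,-0.0008,0],"angular": [0,0,0]}]}}

```text
t: 26.05
ee_pos: [0.4474, 0.1207, 0.0849]
tcp_rot: [0.596, 0.803, 0.001, 0.001]
wrist_force: [7.0, -0.2, -0.4]
gripper_width: 0.153
```

```bash
python3 g.py 0.4484 0.1209 0.083 107.6|sed -n '1p;3p'; python3 e2.py 24|head -1
```

```text
t 26.05 pos [0.4474 0.1207 0.0849] head 106.85 tilt z [ 0.0027  0.0009 -1.    ] w 0.153 F [ 7.0347 -0.2125 -0.4055] M [ 0.1405 -1.5154  0.1987] q [-0.8046  0.4254  0.5631  2.1483 -0.3687  0.6579  0.3074]
JIG x,y 0.07799639248533421 -0.0007247967392439653 F -6.790727585990413 1.848797632008225 -0.4055454090331008
side0 slice(245, 258, None) 0.934 [-0.23897743  0.2486755 ] mm 1.0757024
```

```bash
python3 - <<'E'
from h import *
a=np.radians(13.5-180);ex=np.array([np.cos(a),np.sin(a)])
for i in range(4):
    get_image('side'); s=state(); print(round(s['t'],2),(s['ee_pos'][:2]-[.5234,.1382])@ex*1e3, s['wrist_force'][:2]@ex, s['joint_torque'])
im=get_image('side'); save(im,'side25.png')
a=np.asarray(im['pixels'])[205:265,220:280]; cv2.imwrite('pics/z25.png',cv2.convertScaleAbs(cv2.resize(a[...,::-1],None,fx=9,fy=9,interpolation=cv2.INTER_CUBIC),alpha=2))
E
```

```text
26.3 77.99039967162608 -5.889636170832272 [-5.62815014e-01 -6.21988320e+01  8.80719960e+00 -2.35371566e+01
 -5.38513111e-02  2.07786575e+00 -1.92619488e-01]
26.35 77.97647783432339 -6.9722671312202165 [-5.62398992e-01 -6.21971369e+01  8.80847007e+00 -2.35368150e+01
 -5.34351601e-02  2.07771800e+00 -1.92547766e-01]
26.4 77.99734808102701 -6.019525418273701 [-5.63363079e-01 -6.21957278e+01  8.80766273e+00 -2.35370743e+01
 -5.34895621e-02  2.07741782e+00 -1.92665071e-01]
26.45 77.97600333464644 -6.590197473795207 [-5.62712923e-01 -6.21950841e+01  8.80765736e+00 -2.35380900e+01
 -5.32612880e-02  2.07746632e+00 -1.92737812e-01]
```

View pics/z25.png

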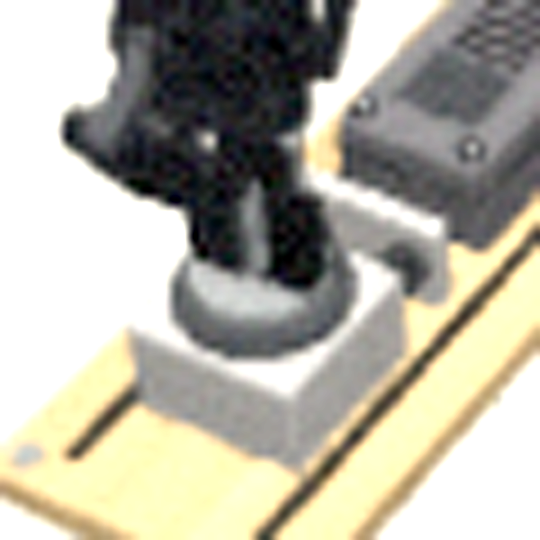

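{"fn": "servo_tool", "kwargs": {"steps": [{"hand": -1,"slide": [0,0.0007,0],"angular": [0,0,0]},{"hand": -1,"slide": [0,0.0013,0],"angular": [0,0,0]},{"hand": -1,"slide": [0,0.0013,0],"angular": [0,0,0]}]}}

```text
t: 26.8
ee_pos: [0.4477, 0.1208, 0.0848]
tcp_rot: [0.596, 0.803, 0.0, -0.0]
wrist_force: [0.0, -1.4, 9.9]
gripper_width: 0.155
```

```bash
python3 g.py 0.4484 0.1209 0.083 107.6|sed -n '1p;3p'; python3 e2.py 26|head -1
```

```text
t 26.8 pos [0.4477 0.1208 0.0848] head 106.86 tilt z [ 0.0005  0.0007 -1.    ] w 0.155 F [ 0.033  -1.3732  9.8545] M [-0.3114  0.0517  0.1635] q [-0.8035  0.4271  0.5627  2.146  -0.3691  0.6609  0.308 ]
JIG x,y 0.07764832678710612 -0.0007381599056026792 F 0.2884855591249189 1.3430020419129047 9.854504394109822
side0 slice(245, 258, None) 0.952 [-0.18455935  0.21562661] mm 0.88394135
```

{"fn": "servo_tool", "kwargs": {"steps": [{"hand": -1,"slide": [0,0.001,0],"angular": [0,0,0]},{"hand": -1,"slide": [0,0.002,0],"angular": [0,0,0]},{"hand": -1,"slide": [0,0.002,0],"angular": [0,0,0]}]}}

```text
t: 27.3
ee_pos: [0.4492, 0.1212, 0.0847]
tcp_rot: [0.596, 0.803, 0.0, -0.0]
wrist_force: [-3.5, -3.0, 13.2]
gripper_width: 0.152
```

```bash
python3 g.py 0.4484 0.1209 0.083 107.6|sed -n '1p;3p'; python3 e2.py 27|head -1
```

```text
t 27.3 pos [0.4492 0.1212 0.0847] head 106.85 tilt z [-0.0005  0.0005 -1.    ] w 0.152 F [-3.4636 -3.0158 13.2021] M [-0.6692  0.7324  0.151 ] q [-0.802   0.4299  0.5621  2.1418 -0.3699  0.6638  0.3085]
JIG x,y 0.0761353387881702 -0.0007538095284304334 F 4.071913399505387 2.123952512525171 13.202080673281124
side0 slice(245, 258, None) 0.984 [ 0.11080222 -0.14479929] mm -0.56530225
```

{"fn": "servo_tool", "kwargs": {"steps": [{"hand": -1,"slide": [0,0,0],"angular": [0,0,0]},{"hand": -1,"slide": [0,0,0],"angular": [0,0,0]},{"hand": -1,"slide": [0,0,0],"angular": [0,0,0]},{"hand": -1,"slide": [0,0,0],"angular": [0,0,0]}]}}

```text
t: 27.9
ee_pos: [0.4493, 0.1212, 0.0847]
tcp_rot: [0.596, 0.803, 0.0, -0.0]
wrist_force: [-3.0, -3.7, 14.3]
gripper_width: 0.15
```

```bash
python3 g.py 0.4484 0.1209 0.083 107.6|sed -n '1p;3p'; python3 e2.py 28|head -1
```

```text
t 27.9 pos [0.4493 0.1212 0.0847] head 106.85 tilt z [-0.0002  0.0005 -1.    ] w 0.15 F [-3.0001 -3.6971 14.3431] M [-0.6847  0.7432  0.2074] q [-0.802   0.4298  0.5621  2.1418 -0.3699  0.6635  0.3085]
JIG x,y 0.07607096169671058 -0.0007415912892939012 F 3.7802863168555296 2.894557604571765 14.343103435283126
side0 slice(245, 258, None) 0.983 [ 0.11876366 -0.14686817] mm -0.5871168
```

{"fn": "servo_tool", "kwargs": {"steps": [{"hand": -1,"slide": [0,-0.0004,-0.0008],"angular": [0,0,0]},{"hand": -0.4,"slide": [0,-0.0004,-0.0008],"angular": [0,0,0]},{"hand": 0.2,"slide": [0,-0.0004,-0.0008],"angular": [0,0,0]},{"hand": 0.4,"slide": [0,-0.0004,-0.03],"angular": [0,0,0]},{"hand": 1,"slide": [0,0.005,-0.075],"angular": [0,0,0.1]}]}}

```text
t: 28.6
ee_pos: [0.4526, 0.1221, 0.1588]
tcp_rot: [0.635, 0.772, -0.002, -0.001]
wrist_force: [0.8, 0.9, 1.1]
gripper_width: 0.801
```

```bash
python3 g.py 0.5685 0.1489 0.14 13.5; python3 e2.py 29
```

```text
t 28.6 pos [0.4526 0.1221 0.1588] head 101.12 tilt z [-0.0039 -0.0019 -1.    ] w 0.801 F [0.8384 0.8818 1.1396] M [ 0.0737 -0.0105 -0.012 ] q [-0.909   0.3075  0.6757  2.0877 -0.2577  0.8321  0.1139]
slide [0.004  0.119  0.0183] angular [-0.0025  0.0041  1.5292]
JIG x,y 0.07259854078402403 -0.0008555509525847003 F -1.021089453237104 -0.6617595612877323 1.1396037350400074
side0 slice(245, 258, None) 0.994 [ 0.04944235 -0.05433369] mm -0.22906159
fail
side6 slice(245, 258, None) 0.977 [ 0.10195248 -0.167426  ] mm -0.59728616
side6 slice(222, 245, None) 0.884 [ 0.20021787 -0.2983025 ] mm -1.1041778
side15 slice(245, 258, None) 0.985 [ 0.74224377 -0.82500255] mm -3.4597876
side15 slice(222, 245, None) 0.69 [ 1.8155072 -2.345009 ] mm -9.200405
```

Stop now sits about −0.2 mm from its original spot. Return to the case.

{"fn": "servo_tool", "kwargs": {"steps": [{"hand": 1,"slide": [0.001,0.01,0],"angular": [0,0,0.14]},{"hand": 1,"slide": [0.001,0.02,0],"angular": [0,0,0.28]},{"hand": 1,"slide": [0.002,0.03,0],"angular": [0,0,0.42]},{"hand": 1,"slide": [0.002,0.04,0],"angular": [0,0,0.56]},{"hand": 1,"slide": [0.002,0.05,0],"angular": [0,0,0.7]}]}}

```text
t: 29.3
ee_pos: [0.5026, 0.1344, 0.1583]
tcp_rot: [0.863, 0.506, -0.001, -0.0]
wrist_force: [-0.1, 0.1, 0.4]
gripper_width: 0.996
```

```bash
python3 g.py 0.5685 0.1489 0.14 13.5
```

```text
t 29.3 pos [0.5026 0.1344 0.1583] head 60.77 tilt z [-0.0013 -0.0004 -1.    ] w 0.996 F [-0.1425  0.1172  0.3853] M [ 0.0144  0.006  -0.0342] q [-0.967   0.445   0.8064  1.9729 -0.4099  0.8938 -0.4559]
slide [0.0449 0.0504 0.0182] angular [-0.0005  0.0013  0.825 ]
JIG x,y 0.021105905896079066 -0.0011250473246439327 F 0.11122837285876558 -0.14721320390762002 0.3852671599211271
```

{"fn": "servo_tool", "kwargs": {"steps": [{"hand": 1,"slide": [0.009,0.01,0],"angular": [0,0,0.14]},{"hand": 1,"slide": [0.018,0.02,0],"angular": [0,0,0.28]},{"hand": 1,"slide": [0.027,0.03,0],"angular": [0,0,0.42]},{"hand": 1,"slide": [0.036,0.04,0.005],"angular": [0,0,0.56]},{"hand": 1,"slide": [0.043,0.048,0.01],"angular": [0,0,0.7]}]}}

```text
t: 29.8
ee_pos: [0.5658, 0.1489, 0.148]
tcp_rot: [0.984, 0.179, -0.001, 0.0]
wrist_force: [-0.3, -0.9, -0.4]
gripper_width: 1.0
```

```bash
python3 g.py 0.5685 0.1489 0.10 13.5; python3 v.py 30; python3 - <<'E'
from h import *
a=cv2.imread('pics/top30.png')[170:300,240:340]; cv2.imwrite('pics/z30.png',cv2.convertScaleAbs(cv2.resize(a,None,fx=4.5,fy=4.5,interpolation=cv2.INTER_CUBIC),alpha=1.8))
E
```

```text
t 29.8 pos [0.5658 0.1489 0.148 ] head 20.67 tilt z [-0.0011 -0.0003 -1.    ] w 1.0 F [-0.297  -0.852  -0.4261] M [0.0385 0.0151 0.0324] q [-0.9774  0.6366  0.9192  1.8228 -0.6008  0.9898 -1.0154]
slide [0.0026 0.0009 0.048 ] angular [0.     0.0011 0.1251]
JIG x,y -0.043704385982046595 -0.0004891282218138284 F 0.4876648422925131 0.7591759429447615 -0.42606320048485075
```

View pics/v30_side.png

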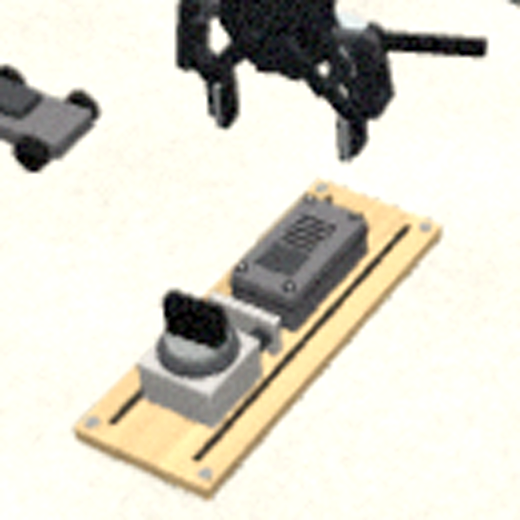

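View pics/z30.png

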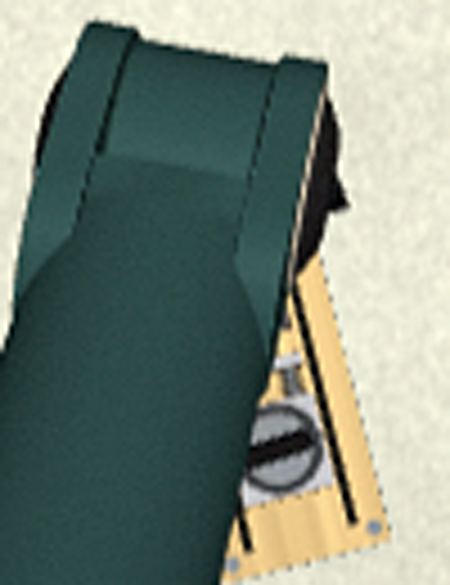

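{"fn": "servo_tool", "kwargs": {"steps": [{"hand": 1,"slide": [0.0025,0.001,0.03],"angular": [0,0.001,0.12]},{"hand": 1,"slide": [0.0025,0.001,0.06],"angular": [0,0.001,0.12]},{"hand": 1,"slide": [0.0025,0.001,0.09],"angular": [0,0.001,0.12]},{"hand": 1,"slide": [0.0025,0.001,0.104],"angular": [0,0.001,0.12]},{"hand": 1,"slide": [0.0025,0.001,0.104],"angular": [0,0.001,0.12]}]}}

```text
t: 30.4
ee_pos: [0.5672, 0.1483, 0.0441]
tcp_rot: [0.992, 0.124, -0.001, 0.0]
wrist_force: [-0.3, -0.2, -0.3]
gripper_width: 0.999
```

```bash
python3 g.py 0.5685 0.1489 0.0370 13.5
```

```text
t 30.4 pos [0.5672 0.1483 0.0441] head 14.19 tilt z [-0.0015 -0.0004 -1.    ] w 0.999 F [-0.2629 -0.177  -0.3028] M [ 0.0219 -0.0064  0.0235] q [-0.8984  0.7839  0.8108  1.8631 -0.7592  0.8381 -1.0146]
slide [ 0.0014 -0.0003  0.0071] angular [0.0001 0.0016 0.0121]
JIG x,y -0.044966845662010445 0.0004133489283966873 F 0.29698739921666617 0.11076132056714016 -0.3027706301362736
```

{"fn": "servo_tool", "kwargs": {"steps": [{"hand": 0.6,"slide": [0.0014,-0.0003,0.0068],"angular": [0,0.001,0.012]},{"hand": 0.35,"slide": [0.0014,-0.0003,0.0068],"angular": [0,0.001,0.012]},{"hand": 0.2,"slide": [0.0014,-0.0003,0.0068],"angular": [0,0.001,0.012]},{"hand": -0.2,"slide": [0.0014,-0.0003,0.0068],"angular": [0,0.001,0.012]},{"hand": -0.6,"slide": [0.0014,-0.0003,0.0068],"angular": [0,0.001,0.012]}], "newtons": 60}}

```text
t: 30.9
ee_pos: [0.5701, 0.1496, 0.0397]
tcp_rot: [0.993, 0.117, 0.002, -0.001]
wrist_force: [-2.0, 0.0, 7.3]
gripper_width: 0.621
```

```bash
python3 g.py 0.5685 0.1489 0.0365 13.5; python3 e2.py 31|head -1
```

```text
t 30.9 pos [0.5701 0.1496 0.0397] head 13.42 tilt z [ 0.0034  0.0015 -1.    ] w 0.621 F [-1.9607  0.0239  7.349 ] M [-0.0635  0.4893  0.0661] q [-0.8948  0.7928  0.8065  1.8597 -0.7714  0.8304 -1.0211]
slide [-0.0018  0.0003  0.0032] angular [-0.0006 -0.0036 -0.0014]
JIG x,y -0.04812134804945739 -0.00018070159351333387 F 1.9009508346672912 -0.4810030520713244 7.349048933273985
side0 slice(245, 258, None) 0.994 [ 0.03639563 -0.06706045] mm -0.22967245
```

{"fn": "servo_tool", "kwargs": {"steps": [{"hand": -0.6,"slide": [-0.003,0,-0.0004],"angular": [0,0,0]},{"hand": -0.6,"slide": [-0.009,0,-0.0004],"angular": [0,0,0]},{"hand": -0.6,"slide": [-0.014,0,-0.0004],"angular": [0,0,0]},{"hand": -0.6,"slide": [-0.014,0,-0.0004],"angular": [0,0,0]}]}}

```text
t: 31.5
ee_pos: [0.5558, 0.1461, 0.0397]
tcp_rot: [0.993, 0.117, 0.002, -0.0]
wrist_force: [-1.1, -0.7, 12.0]
gripper_width: 0.615
```

```bash
python3 g.py 0.5685 0.1489 0.0365 13.5; python3 e2.py 32|head -1
```

```text
t 31.5 pos [0.5558 0.1461 0.0397] head 13.39 tilt z [ 0.003   0.0013 -1.    ] w 0.615 F [-1.1214 -0.7105 12.0106] M [-0.1068  0.3058  0.0092] q [-0.9075  0.774   0.8089  1.8974 -0.7721  0.8118 -1.0128]
slide [0.013  0.0002 0.0032] angular [-0.0006 -0.0032 -0.0019]
JIG x,y -0.03337533228177528 -0.00011151523186713589 F 1.2562345595468645 0.4291087418930977 12.010559015866445
side0 slice(245, 258, None) 0.994 [ 0.05233187 -0.0517038 ] mm -0.22935216
```

{"fn": "servo_tool", "kwargs": {"steps": [{"hand": -0.6,"slide": [0,0,-0.0006],"angular": [0,0,0.001]},{"hand": -0.6,"slide": [-0.003,0,-0.0007],"angular": [0,0,0.001]},{"hand": -0.6,"slide": [-0.006,0,-0.0007],"angular": [0,0,0.001]},{"hand": -0.6,"slide": [-0.008,0,-0.0007],"angular": [0,0,0.001]},{"hand": -0.6,"slide": [-0.008,0,-0.0007],"angular": [0,0,0.001]}]}}

```text
t: 32.2
ee_pos: [0.5483, 0.1445, 0.0398]
tcp_rot: [0.993, 0.116, 0.001, -0.0]
wrist_force: [4.9, 0.5, -3.3]
gripper_width: 0.617
```

```bash
python3 g.py 0.5685 0.1489 0.0365 13.5; python3 e2.py 33|head -3
```

```text
t 32.2 pos [0.5483 0.1445 0.0398] head 13.34 tilt z [ 0.0028  0.001  -1.    ] w 0.617 F [ 4.8834  0.5403 -3.3353] M [ 0.3296 -1.107  -0.0542] q [-0.9147  0.7642  0.8107  1.9167 -0.7722  0.8024 -1.0098]
slide [0.0207 0.0003 0.0034] angular [-0.0003 -0.003  -0.0027]
JIG x,y -0.02568265248112133 -0.0002738466053637456 F -4.874552956553625 0.6146408232462657 -3.3353035129350443
side0 slice(245, 258, None) 0.995 [-0.00497652  0.00943241] mm 0.03199727
fail
side6 slice(245, 258, None) 0.993 [ 0.0548433  -0.09183583] mm -0.32529643
```

{"fn": "servo_tool", "kwargs": {"steps": [{"hand": -0.6,"slide": [0,-0.0002,0.0004],"angular": [0,0,-0.002]},{"hand": -0.6,"slide": [-0.0008,-0.0002,0.0004],"angular": [0,0,-0.002]},{"hand": -0.6,"slide": [-0.0016,-0.0002,0.0004],"angular": [0,0,-0.002]},{"hand": -0.6,"slide": [-0.0016,-0.0002,0.0004],"angular": [0,0,-0.002]}]}}

```text
t: 32.8
ee_pos: [0.5473, 0.1443, 0.0397]
tcp_rot: [0.993, 0.117, 0.002, -0.0]
wrist_force: [6.2, 2.0, 2.2]
gripper_width: 0.618
```

```bash
python3 g.py 0.5685 0.1489 0.0365 13.5; python3 e2.py 34|head -3
```

```text
t 32.8 pos [0.5473 0.1443 0.0397] head 13.45 tilt z [ 0.0035  0.0012 -1.    ] w 0.618 F [6.2419 2.0331 2.2283] M [ 0.496  -1.2005 -0.1269] q [-0.9155  0.7625  0.8102  1.9198 -0.7725  0.7998 -1.0072]
slide [0.0216 0.0005 0.0033] angular [-0.0003 -0.0037 -0.0008]
JIG x,y -0.024692534185170215 -0.00036283703630399407 F -6.5440618560094554 -0.5198116326587578 2.2282563088684872
side0 slice(245, 258, None) 0.994 [-0.01880215  0.01379408] mm 0.071614414
fail
side6 slice(245, 258, None) 0.994 [ 0.05883798 -0.07874269] mm -0.30436292
```

{"fn": "servo_tool", "kwargs": {"steps": [{"hand": -0.6,"slide": [-0.0006,0.0003,0],"angular": [0,0,0]},{"hand": -0.6,"slide": [-0.0012,0.0003,0],"angular": [0,0,0]},{"hand": -0.6,"slide": [-0.0012,0.0003,0],"angular": [0,0,0]}]}}

```text
t: 33.3
ee_pos: [0.5463, 0.144, 0.0397]
tcp_rot: [0.993, 0.117, 0.002, -0.001]
wrist_force: [6.7, 4.5, 1.4]
gripper_width: 0.623
```

```bash
python3 g.py 0.5685 0.1489 0.0365 13.5; python3 e2.py 35|head -3
```

```text
t 33.3 pos [0.5463 0.144  0.0397] head 13.46 tilt z [ 0.0036  0.0016 -1.    ] w 0.623 F [6.7379 4.5483 1.4476] M [ 0.821  -1.3079 -0.209 ] q [-0.916   0.7609  0.8102  1.9226 -0.7728  0.7983 -1.0061]
slide [0.0227 0.0004 0.0033] angular [-0.0007 -0.0039 -0.0007]
JIG x,y -0.02362467665434153 -0.0003262350590071037 F -7.613531330989646 -2.849724964101742 1.4475724488337705
side0 slice(245, 258, None) 0.994 [-0.06098837  0.04820788] mm 0.24010989
fail
side6 slice(245, 258, None) 0.996 [ 0.00774926 -0.04700908] mm -0.12273966
```

```bash
cp pics/side35.png /tmp/; python3 ov.py side35 0.0226 0.0 pics/o35a.png; python3 ov.py side35 0.0226 0.008 pics/o35b.png; python3 ov.py side3 0.0226 0.0 pics/o3a.png; python3 - <<'E'
import cv2,numpy as np
a=[cv2.resize(cv2.imread(f'pics/{n}.png')[220:460,240:460],None,fx=1.2,fy=1.2,interpolation=cv2.INTER_CUBIC) for n in('o3a','o35a','o35b')]
cv2.imwrite('pics/ocmp.png',np.hstack(a)); print(np.hstack(a).shape)
E
```

```text
(288, 792, 3)
```

View pics/ocmp.png

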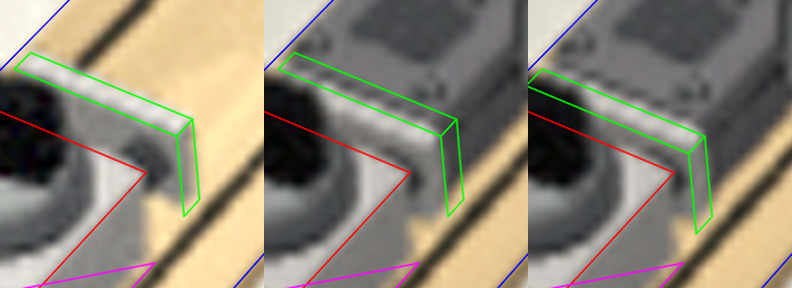

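```bash
cat > pf.py <<'E'
from h import *
import sys
a=np.radians(13.5-180);ex=np.array([np.cos(a),np.sin(a)]);ey=np.array([-ex[1],ex[0]]);J=np.array([.5234,.1382])
im=get_image('side')
def prof(n):
    g=cv2.cvtColor(cv2.imread(f'pics/{n}.png'),cv2.COLOR_BGR2GRAY).astype(np.float32)
    xs=np.arange(.015,.052,.001); out=[]
    for x in xs:
        p=np.array([proj(im,np.r_[J+ex*x+ey*y,.048]) for y in np.linspace(.006,.024,15)],np.float32)
        out.append(cv2.remap(g,p[None,:,0],p[None,:,1],cv2.INTER_CUBIC).mean())
    return xs*1e3,np.array(out)
if len(sys.argv)>2: pass
for n in sys.argv[1:]:
    x,o=prof(n); print(n,np.round(o).astype(int).tolist())
print(x.tolist())
E
python3 pf.py side3 side7 side8 side15 side33 side35
```

```text
side3 [146, 146, 146, 144, 143, 143, 144, 145, 146, 148, 150, 150, 145, 136, 124, 113, 104, 97, 90, 86, 82, 80, 78, 76, 75, 75, 74, 72, 73, 78, 88, 100, 111, 117, 117, 115, 111]
side7 [62, 63, 64, 66, 67, 66, 64, 64, 69, 82, 99, 114, 125, 131, 134, 132, 125, 114, 102, 92, 85, 80, 76, 73, 71, 69, 67, 65, 64, 68, 77, 88, 97, 103, 104, 103, 100]
side8 [72, 69, 67, 65, 65, 67, 71, 73, 73, 69, 65, 65, 71, 84, 101, 117, 127, 132, 133, 130, 121, 110, 99, 91, 85, 80, 75, 70, 68, 70, 78, 88, 98, 105, 106, 104, 101]
side15 [72, 70, 70, 72, 73, 73, 72, 70, 69, 69, 70, 70, 68, 64, 63, 68, 80, 97, 113, 125, 132, 134, 132, 126, 116, 105, 94, 85, 79, 74, 70, 68, 70, 77, 87, 98, 104]
side33 [67, 66, 65, 65, 67, 69, 69, 66, 62, 62, 69, 82, 98, 114, 125, 132, 134, 131, 124, 114, 103, 93, 85, 80, 77, 75, 72, 69, 68, 71, 79, 90, 99, 105, 106, 103, 99]
side35 [69, 67, 65, 63, 63, 65, 67, 70, 70, 68, 65, 65, 70, 82, 98, 114, 125, 131, 133, 131, 125, 115, 103, 93, 86, 80, 74, 70, 68, 71, 79, 89, 99, 104, 105, 102, 99]
[15.0, 16.0, 17.0, 18.000000000000004, 19.000000000000004, 20.000000000000004, 21.000000000000004, 22.000000000000007, 23.000000000000007, 24.000000000000007, 25.000000000000007, 26.00000000000001, 27.00000000000001, 28.00000000000001, 29.00000000000001, 30.000000000000014, 31.000000000000014, 32.000000000000014, 33.000000000000014, 34.000000000000014, 35.000000000000014, 36.00000000000002, 37.00000000000002, 38.00000000000002, 39.00000000000002, 40.00000000000002, 41.00000000000002, 42.00000000000002, 43.00000000000002, 44.00000000000003, 45.00000000000003, 46.00000000000003, 47.00000000000003, 48.00000000000003, 49.00000000000003, 50.00000000000003, 51.00000000000003]
```

{"fn": "servo_tool", "kwargs": {"steps": [{"hand": -0.6,"slide": [-0.0004,-0.0001,0],"angular": [0,0,0]},{"hand": -0.6,"slide": [-0.0008,-0.0001,0],"angular": [0,0,0]},{"hand": -0.6,"slide": [-0.0008,-0.0001,0],"angular": [0,0,0]},{"hand": -0.6,"slide": [-0.0008,-0.0001,0],"angular": [0,0,0]},{"hand": -0.6,"slide": [-0.0008,-0.0001,0],"angular": [0,0,0]}]}}

```text
t: 34.2
ee_pos: [0.5456, 0.1439, 0.0397]
tcp_rot: [0.993, 0.117, 0.002, -0.0]
wrist_force: [7.1, 4.1, 0.6]
gripper_width: 0.62
```

```bash
python3 g.py 0.5685 0.1489 0.0365 13.5; python3 e2.py 36|head -3; python3 pf.py side35 side36; python3 v.py 37
```

```text
t 34.2 pos [0.5456 0.1439 0.0397] head 13.46 tilt z [ 0.0038  0.0015 -1.    ] w 0.62 F [7.1296 4.0808 0.6432] M [ 0.7471 -1.4054 -0.1043] q [-0.9168  0.7599  0.8104  1.9245 -0.7728  0.7972 -1.0058]
slide [0.0234 0.0005 0.0033] angular [-0.0005 -0.004  -0.0007]
JIG x,y -0.02292821753306884 -0.0003483939233986708 F -7.885241499188433 -2.3036915647841747 0.6431912434642895
side0 slice(245, 258, None) 0.993 [-0.06168716  0.05594829] mm 0.2590768
fail
side6 slice(245, 258, None) 0.996 [ 0.00772162 -0.05018837] mm -0.12985238
side35 [69, 67, 65, 63, 63, 65, 67, 70, 70, 68, 65, 65, 70, 82, 98, 114, 125, 131, 133, 131, 125, 115, 103, 93, 86, 80, 74, 70, 68, 71, 79, 89, 99, 104, 105, 102, 99]
side36 [70, 69, 67, 65, 64, 63, 64, 65, 67, 68, 66, 62, 63, 71, 86, 103, 118, 127, 132, 133, 130, 122, 111, 100, 90, 83, 78, 75, 74, 76, 83, 91, 99, 104, 105, 103, 99]
[15.0, 16.0, 17.0, 18.000000000000004, 19.000000000000004, 20.000000000000004, 21.000000000000004, 22.000000000000007, 23.000000000000007, 24.000000000000007, 25.000000000000007, 26.00000000000001, 27.00000000000001, 28.00000000000001, 29.00000000000001, 30.000000000000014, 31.000000000000014, 32.000000000000014, 33.000000000000014, 34.000000000000014, 35.000000000000014, 36.00000000000002, 37.00000000000002, 38.00000000000002, 39.00000000000002, 40.00000000000002, 41.00000000000002, 42.00000000000002, 43.00000000000002, 44.00000000000003, 45.00000000000003, 46.00000000000003, 47.00000000000003, 48.00000000000003, 49.00000000000003, 50.00000000000003, 51.00000000000003]
```

View pics/v37_side.png

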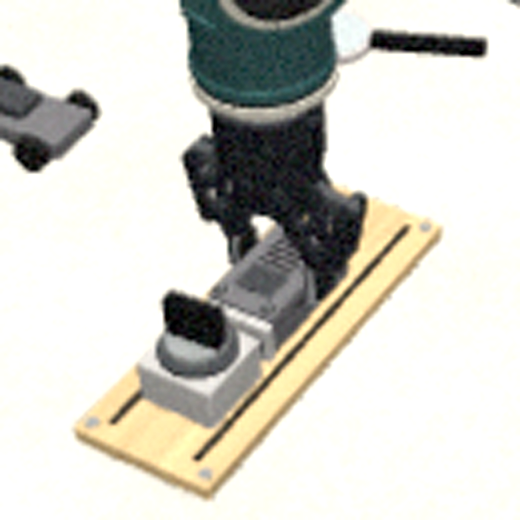

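{"fn": "servo_tool", "kwargs": {"steps": [{"hand": -0.6,"slide": [0,0,0],"angular": [0,0,0]},{"hand": -0.6,"slide": [0,0,0],"angular": [0,0,0]},{"hand": -0.6,"slide": [0,0,0],"angular": [0,0,0]},{"hand": -0.6,"slide": [0,0,0],"angular": [0,0,0]},{"hand": -0.6,"slide": [0,0,0],"angular": [0,0,0]}]}}

```text
t: 35.05
ee_pos: [0.5456, 0.1439, 0.0397]
tcp_rot: [0.993, 0.117, 0.002, -0.0]
wrist_force: [6.8, 3.3, 0.6]
gripper_width: 0.619
```

```bash
python3 g.py 0.5685 0.1489 0.0365 13.5; python3 e2.py 38|head -3; python3 pf.py side38|head -1; python3 -c "
from workcell import *
print(sign_off())"
```

```text
t 35.05 pos [0.5456 0.1439 0.0397] head 13.46 tilt z [ 0.0039  0.0014 -1.    ] w 0.619 F [6.7595 3.3214 0.6404] M [ 0.7157 -1.4336 -0.1314] q [-0.9169  0.76    0.8104  1.9245 -0.7728  0.7971 -1.0058]
slide [0.0234 0.0005 0.0033] angular [-0.0005 -0.0041 -0.0007]
JIG x,y -0.022950930900347024 -0.00035735433007545123 F -7.34814229001477 -1.6516348533912468 0.6404356033932439
side0 slice(245, 258, None) 0.993 [-0.05897836  0.04907159] mm 0.2377292
fail
side6 slice(245, 258, None) 0.997 [ 0.01680757 -0.05244214] mm -0.15450597
side38 [70, 68, 66, 64, 64, 63, 64, 65, 67, 67, 65, 62, 63, 71, 86, 103, 118, 128, 132, 133, 130, 122, 111, 99, 90, 83, 78, 75, 74, 76, 83, 91, 99, 104, 105, 103, 100]
the job is handed in; nothing more can be done
None
```

The job is handed in: the clamp is tightened and the case is held flat against the sprung face, pushed in about half-way. The clamp needed a second tightening, and the stop moved along the way.

- **Clamp:** I first turned the knob clockwise to about 1.4 rad. During the first push the stop still slid about 2.5–3 mm once the push passed 5–6 N. I backed the case off, drew the stop back to its place by the knob and turned the knob to its end stop, where the torque jumped to about 1.2 N m.
- **Clamp strength not confirmed:** with the knob at its end stop, I pulled and pushed the stop by the knob. It still slid by up to about 1.5 mm at only 4–7 N, which does not fit the stated 25 N. It did hold under the final push.
- **Case:** I took the case up again on the bed and pressed it against the stop, jaws about 0.4 mm off the middle line and within about 0.1° of square.
- **Last checks after a 0.5 s hold:**

| Check | Reading |
|---|---|
| Push along the jig | about 7.3 N, steady |
| Face pushed in, from the side image | about 8 mm |
| Stop against its starting place | about 0.25 mm off, not creeping |
| Time | about 35 s |

- **Leftover sideways force:** about 1.7 N across the jig remained in the grip.
- **Bystanders:** I did not touch the bottle, the screwdriver or the chassis.

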